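Candle jars back on their own coasters

TASK

The three candle jars on the tray each stand on the wrong coaster: put the remote control, buttons up, lengthwise in the middle of its dark wooden rest (either way round), then use the freed white trivet as a parking spot to get each jar standing in the middle of the coaster of its own colour. Keep the jars upright and never set one down on the bare tray or table, and leave the mug where it stands.

Things in the scene. Friction and masses are not known exactly. Their poses are not given: they have to be found in the camera images.
- jar_blue_mid (a point): closed blue candle jar, a plain upright cylinder 52 mm in diameter and 64 mm tall with a blue lid (small pale wooden dot in the middle), about 0.2 to 0.4 kg, loose; the point is its centre, 32 mm above its underside, z up along the jar. At the start it stands roughly in the middle of a coaster of another colour (green)
- jar_green_mid (a point): closed green candle jar, a plain upright cylinder 52 mm in diameter and 64 mm tall with a green lid (small pale wooden dot in the middle), about 0.2 to 0.4 kg, loose; the point is its centre, 32 mm above its underside, z up along the jar. At the start it stands roughly in the middle of a coaster of another colour (red)
- jar_red_mid (a point): closed red candle jar, a plain upright cylinder 52 mm in diameter and 64 mm tall with a red lid (small pale wooden dot in the middle), about 0.2 to 0.4 kg, loose; the point is its centre, 32 mm above its underside, z up along the jar. At the start it stands roughly in the middle of a coaster of another colour (blue)
- coaster_blue: round blue coaster on a pale marble base, 100 mm in diameter, 10 mm thick, flat, fixed to the tray; origin at the centre of its underside, z up (its top is 10 mm above). Place of the blue jar
- coaster_green: round green coaster on a pale marble base, 100 mm in diameter, 10 mm thick, flat, fixed to the tray; origin at the centre of its underside, z up (its top is 10 mm above). Place of the green jar
- coaster_red: round red coaster on a pale marble base, 100 mm in diameter, 10 mm thick, flat, fixed to the tray; origin at the centre of its underside, z up (its top is 10 mm above). Place of the red jar
- trivet: square white tile trivet, 110 x 110 mm, 10 mm thick, flat, fixed; origin at the centre of its underside, z up (its top is 10 mm above). The spare spot; the remote control lies across it at the start
- remote_mid (a point): black remote control, 150 mm long (its x axis), 42 mm wide (y), 20 mm thick (z, up out of the button side), about 0.12 kg, loose; the point is its centre, 10 mm above its underside. Lies buttons up on the trivet, overhanging it
- rest: dark wooden rest for the remote, a flat slab 200 mm long (x axis), 70 mm wide (y), 8 mm thick, open along both long sides, with a brass end stop 8 mm thick standing 5 mm above the slab at either end (184 mm free between them); fixed; origin at the centre of its underside, z up
- mug_mid (a point): empty white mug, 76 mm in diameter, 75 mm tall, one handle on its side (y axis); loose; the point is its centre, half-way up. Stands among the other things on the tray floor and stays there. (The tray is a fixed woven tray whose floor is 6 mm above the table, rim 41 mm high; coasters, trivet and rest lie on that floor with gaps of 5 cm or more between jars and neighbours. A matchbox and a small brass tin, both under 20 mm tall, also lie on it.)
There are look-alikes about, which are no part of the job. There is more than one size of the part that bears jar_red_mid; the job needs the largest.

How it is judged:
By the outcome, as a careful person would: the job done as asked, in the order asked, and still so for the second after the job is handed in, with the robot touching nothing.
It also fails if it takes over 128 s, if anything falls off the work surface, if the arm or the gripper's body presses on something with over 40 N, if the wrist force passes 120 N, or if a joint passes its speed limit or range.

ROBOT

A 6-joint arm with a two-finger parallel gripper is mounted at the origin on the work surface. World frame = base frame: x ahead of the robot, y to its left, z up, the work surface at z = 0. Lengths are in mm, angles in rad, forces in N, time in s.
With the tool pointing down it reaches from about 350 to 850 mm from the base axis. Payload 8.1 kg.
Tool frame: the origin (TCP) lies midway between the tips of the shut fingers; the grasp point (between the pads) lies 19 mm behind it (bot.grip_depth is the distance from the TCP to the grasp point, in mm); x points along the fingers, y is the direction in which the jaws open and shut, and the axes are right-handed (so a half turn about x gives the same grasp; the last joint's range is limited). The gripper opens to 85 mm and grips with 20 to 120 N. Pads are 22 mm wide; open, the fingers measure 114 mm over their backs; the gripper's body (76 mm by 85 mm) begins 54 mm behind the grasp point. The pads swing forward as they close: fully open they stand 13 mm farther back than shut.
Start: joints at [-1.354, 0.13, 1.488, -0, 1.523, -0.085], TCP at [178.364, -572.88, 231.292] pointing down, gripper open.
Joint ranges: [-2.96, 2.96], [-0.89, 2.26], [0.02, 2.5], [-1.34, 4.48], [0, 2.73], [-2.66, 2.66]. Speed limits (rad/s): [2.39, 2.39, 2.79, 3.14, 3.14, 3.14].

INTERFACE

Orientations are given as a rotation vector (axis times angle).
In Python, from bench import bot gives the robot as it stands.
- The arm moves only by the shell command python3 -m handwheel 'ROWS'. ROWS is JSON, a list of rows, each a list of 7 numbers: the closure, from -1 (fully open) to 1 (shut), then the shift along the world's x, y, z in cm, then the turn, a rotation vector about the world's x, y, z in rad. In form: [[claw, dx, dy, dz, wx, wy, wz], ...]. A call has 1 to 5 rows; each row is the pose to reach, as a shift and turn from the pose commanded when the call began; what a row does not reach only later rows make up. A row lasts 1/10 s, in which the tool goes at most 50 mm and 8.59 degrees, less where a joint would pass 70% of its speed; a pose out of reach is approached as far as the arm can. A call with a gripper value outside its range is refused whole. The fingers move at their own pace and stop on an object; the grip force is fixed at half the most. Time passes only in rows, so rows that repeat a pose let the fingers close. It gives the time, the measured TCP pose, the force and the opening at its end, in the units of the state.
- bot.sense(): the state, without advancing time (a new reading comes with each control period).
- bot.capture(name): name is "scene" or "top" or "wrist"; returns the picture (480x640x3 uint8, red, green, blue); there is no depth.
- bot.get_calibration(name): a dict with "K" (3x3 intrinsics, pixels), "dist" ([k1, k2, p1, p2, k3] as OpenCV has them; the pictures are not rectified), "position" and "attitude" of the camera in the world. Camera axes: x right, y down, z forward; pixel columns grow to the right and rows downward; lengths in mm; the calibration is good to about 2 mm. A picture is of the moment at which its call begins: read the wrist's pose just before it. get_calibration takes no time and is no camera call; for the wrist camera it gives the pose at the moment of the call.
- bot.finish_job(): hands the job in, once; it reports no verdict.
The state is a dict: "time_s": time; "joint_positions": joint angles; "qvel": joint speeds; "joint_efforts": joint torques, N m; "eef_pos": TCP position; "eef_rot": TCP orientation; "contact_force": force on the tool from outside, world axes, zero at the start; "ft_torque": the same for the moment, N m; "width": finger opening in mm.
Only numpy, scipy, OpenCV 4.12 (cv2) and the standard library are available. Lean on these libraries where they do the work, as an engineer would, in place of code of your own. Each camera call takes 0.05 s, during which the arm holds its last target.

## Working session

There is one attempt and no reset: what is moved stays moved. The work goes in short steps, Python scripts to look and compute and a shell command to move; the robot and the scene stay as the last step left them, time stands still between calls to the robot, and variables do not carry over. Pictures are saved under pics/ and viewed, and the job is handed in when it is done.

```bash
ls; mkdir -p pics; python3 - <<'E'
from bench import bot
import cv2,json
s=bot.sense();print(s)
for n in("scene","top","wrist"):
    print(n,bot.get_calibration(n))
    cv2.imwrite(f"pics/{n}0.png",bot.capture(n)[:,:,::-1])
E
```

```text
pics
{'time_s': 0.0, 'joint_positions': array([-1.35441066e+00,  1.31159864e-01,  1.48928538e+00, -2.82570698e-05,
        1.52301096e+00, -8.54226333e-02]), 'qvel': array([-6.69270406e-04, -8.00655619e-04,  1.54259558e-03,  5.03892100e-04,
        9.87852839e-04, -4.10755923e-05]), 'joint_efforts': array([ 2.33593317e-03, -5.69399929e+01, -5.00552666e+01, -6.69783572e-05,
        1.46810169e-02, -1.42044149e-05]), 'eef_pos': array([ 178.22688018, -572.33501575,  230.24186731]), 'eef_rot': array([ 2.05958285,  0.3151409 , -2.05989558]), 'contact_force': array([ 0.37432635, -0.13488898,  0.39299132]), 'ft_torque': array([-0.02819453, -0.01329891,  0.01809561]), 'width': 85.80112933196642}
scene {'K': array([[476.14662195,   0.        , 315.6368779 ],
       [  0.        , 476.14662195, 235.0441491 ],
       [  0.        ,   0.        ,   1.        ]]), 'dist': array([-0.06223999,  0.        ,  0.        ,  0.        ,  0.        ]), 'position': array([1275.50467865,  108.50155186,  738.45972486]), 'attitude': array([-1.66554181, -1.73587656,  0.83741178])}
top {'K': array([[518.94707309,   0.        , 318.51861325],
       [  0.        , 518.94707309, 239.00310945],
       [  0.        ,   0.        ,   1.        ]]), 'dist': array([-0.08914663,  0.        ,  0.        ,  0.        ,  0.        ]), 'position': array([ 267.43014806,   68.15763529, 1003.18872319]), 'attitude': array([-2.13414153,  2.09089546, -0.21174554])}
wrist {'K': array([[340.61620158,   0.        , 320.69947154],
       [  0.        , 340.61620158, 242.82047107],
       [  0.        ,   0.        ,   1.        ]]), 'dist': array([-0.04205224,  0.        ,  0.        ,  0.        ,  0.        ]), 'position': array([ 257.19941164, -547.75164633,  372.16630817]), 'attitude': array([ 2.30887028, -1.7012728 , -0.27907369])}
```

View pics/top0.png

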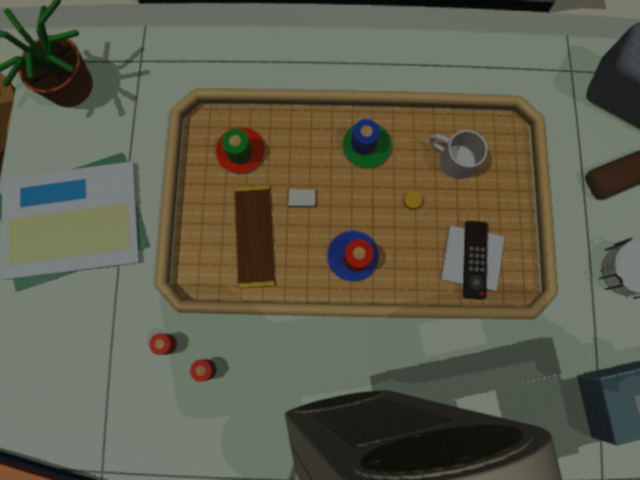

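View pics/scene0.png

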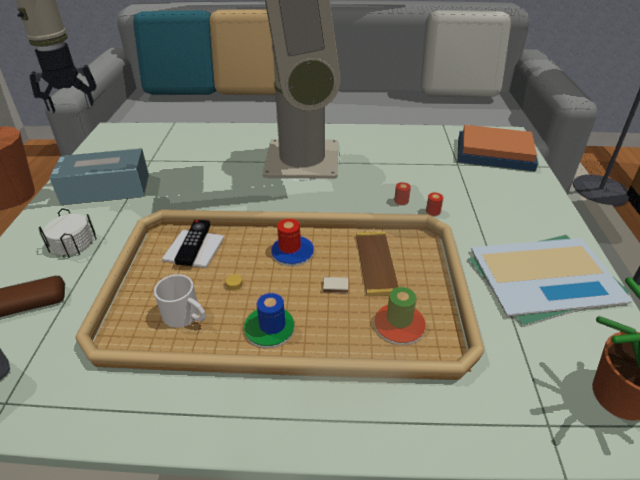

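View pics/wrist0.png

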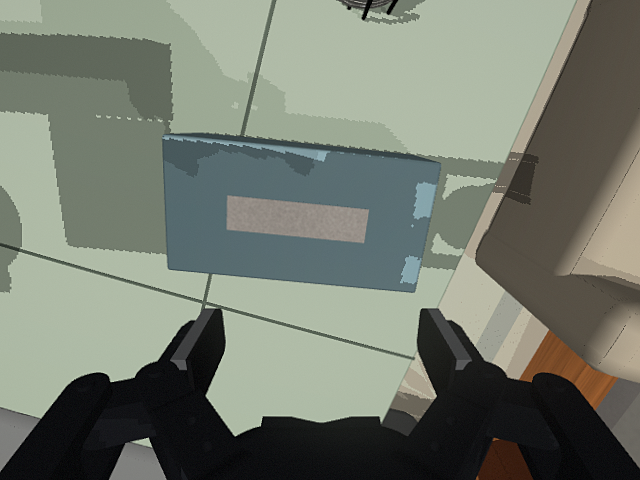

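The top view shows the following:
- **Coasters:** red (240,150) carries the green jar, green (367,145) carries the blue jar, and blue (353,256) carries the red jar.
- **Remote and rest:** the remote lies on the trivet at about (475,260), and the rest is at (254,236).
- **Mug:** (463,153).
- **Look-alikes:** two small red jars stand outside the tray at (162,344) and (203,370).

Next I'll measure positions.

```bash
cat > h.py <<'E'
import numpy as np, cv2
from scipy.spatial.transform import Rotation as R
from bench import bot
def px2plane(cal,uv,z):
    uv=np.asarray(uv,float).reshape(-1,1,2)
    n=cv2.undistortPoints(uv,cal["K"],cal["dist"]).reshape(-1,2)
    d=np.c_[n,np.ones(len(n))]@R.from_rotvec(cal["attitude"]).as_matrix().T
    p=np.asarray(cal["position"]); return p+d*((z-p[2])/d[:,2])[:,None]
def proj(cal,P):
    M=R.from_rotvec(cal["attitude"]).as_matrix()
    return cv2.projectPoints(np.asarray(P,float).reshape(-1,3),cv2.Rodrigues(M.T)[0],-M.T@np.asarray(cal["position"]),cal["K"],cal["dist"])[0].reshape(-1,2)
def hsv(im): return cv2.cvtColor(im,cv2.COLOR_RGB2HSV)
def mask(im,lo,hi,win=None):
    H=hsv(im); 
    if lo[0]>hi[0]:
        m=cv2.inRange(H,np.array(lo),np.array((180,)+tuple(hi[1:])))|cv2.inRange(H,np.array((0,)+tuple(lo[1:])),np.array(hi))
    else: m=cv2.inRange(H,np.array(lo),np.array(hi))
    if win is not None:
        k=np.zeros_like(m);x0,y0,x1,y1=win;k[y0:y1,x0:x1]=255;m&=k
    return m
def big(m):
    c=max(cv2.findContours(m,cv2.RETR_EXTERNAL,cv2.CHAIN_APPROX_NONE)[0],key=cv2.contourArea); return c
E
python3 - <<'E'
import cv2
for n,w in(("top",(160,80,560,330)),("scene",(80,190,480,380))):
    im=cv2.imread(f"pics/{n}0.png")[w[1]:w[3],w[0]:w[2]]
    cv2.imwrite(f"pics/{n}0z.png",cv2.resize(im,None,fx=2,fy=2,interpolation=cv2.INTER_CUBIC))
E
python3 - <<'E'
from h import *
import cv2
im=cv2.imread("pics/top0.png")[:,:,::-1].copy(); H=hsv(im)
for p in [(222,150),(240,132),(228,160),(236,150),(352,150),(367,130),(367,160),(335,265),(353,270),(358,258),(370,245),(475,240),(450,240),(495,265),(460,265),(254,220),(253,189),(256,284),(236,141),(367,131),(359,254)]: print(p,H[p[1],p[0]])
E
```

```text
(222, 150) [  4 231 108]
(240, 132) [ 66 216  78]
(228, 160) [  3 224 106]
(236, 150) [ 67 214  80]
(352, 150) [ 66 191  68]
(367, 130) [ 19 134 122]
(367, 160) [ 66 213  78]
(335, 265) [113 194 100]
(353, 270) [170 146  47]
(358, 258) [ 13 157 122]
(370, 245) [171 182  84]
(475, 240) [11 85 24]
(450, 240) [100   6 124]
(495, 265) [ 98   8 123]
(460, 265) [ 75   8 125]
(254, 220) [ 12 182  56]
(253, 189) [ 24 196  99]
(256, 284) [ 23 190 121]
(236, 141) [ 18 137 121]
(367, 131) [ 19 132 122]
(359, 254) [ 18 138 120]
```

View pics/top0z.png

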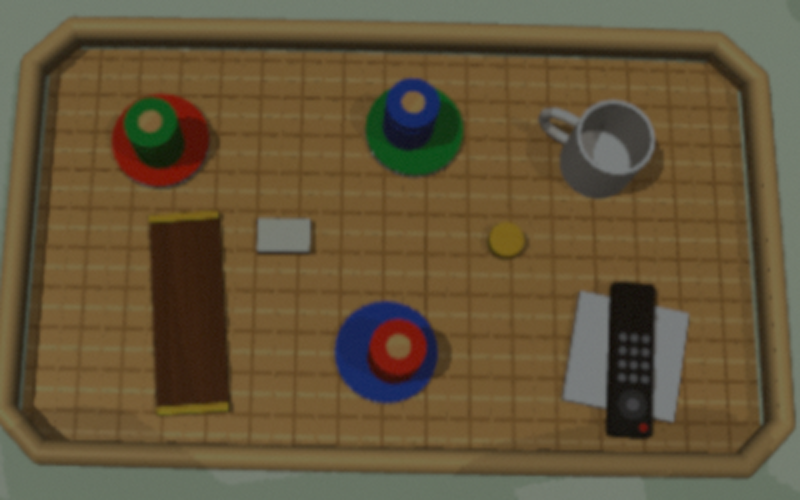

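View pics/scene0z.png

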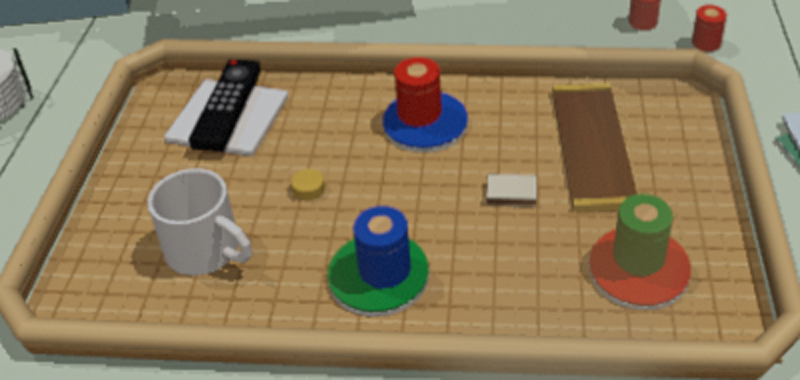

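```bash
cat > meas.py <<'E'
from h import *
from scipy.optimize import least_squares
def circ(P,r,s=1.0):
    P=P[:,:2]
    x0=(P.min(0)+P.max(0))/2
    f=lambda c:np.linalg.norm(P-c,axis=1)-r
    c=least_squares(f,x0,loss="cauchy",f_scale=s).x
    e=f(c); return c,np.sqrt(np.mean(e[abs(e)<3]**2)),np.mean(abs(e)<3)
COL={"red":(165,150,50,8,255,255),"green":(50,100,30,80,255,255),"blue":(105,150,30,130,255,255)}
def coaster(im,cal,col,win):
    c=COL[col]; m=mask(im,c[:3],c[3:],win); P=px2plane(cal,big(m),16)
    return circ(P,50)
def dot(im,cal,win,z=80):
    m=mask(im,(10,90,95),(25,165,255),win); c=big(m)
    M=cv2.moments(c); return px2plane(cal,[[M["m10"]/M["m00"],M["m01"]/M["m00"]]],z)[0],cv2.contourArea(c)
E
cat > m0.py <<'E'
from meas import *
W={"top":{"red":(200,115,275,180),"green":(335,112,400,175),"blue":(320,225,390,290)},
"scene":{"red":(365,295,435,345),"green":(238,300,300,350),"blue":(265,230,320,266)}}
D={"top":{"green@red":(225,131,247,152),"blue@green":(356,122,378,142),"red@blue":(349,245,370,263)},
"scene":{"green@red":(392,287,414,300),"blue@green":(260,293,282,306),"red@blue":(280,218,300,230)}}
for n in("top","scene"):
    im=cv2.imread(f"pics/{n}0.png")[:,:,::-1].copy();cal=bot.get_calibration(n)
    for k in W[n]: print(n,"coaster",k,coaster(im,cal,k,W[n][k]))
    for k in D[n]: print(n,"jar",k,dot(im,cal,D[n][k]))
    # remote
    w=(450,205,505,310) if n=="top" else (160,205,225,275)
    m=mask(im,(0,0,0),(180,255,60),w);c=big(m); r=cv2.minAreaRect(px2plane(cal,c,36)[:,:2].astype(np.float32)); print("remote",r)
    w=(225,180,285,292) if n=="top" else (350,230,402,297)
    m=mask(im,(0,120,20),(16,255,95),w);c=big(m); r=cv2.minAreaRect(px2plane(cal,c,14)[:,:2].astype(np.float32)); print("rest wood",r)
    w=(440,220,510,295) if n=="top" else (150,225,230,270)
    m=mask(im,(0,0,85),(180,40,255),w);m|=0; c=np.vstack([q for q in cv2.findContours(m,0,1)[0] if cv2.contourArea(q)>80]); r=cv2.minAreaRect(px2plane(cal,c,16)[:,:2].astype(np.float32)); print("trivet",r)
E
python3 m0.py
```

```text
top coaster red (array([653.93233637, 236.99753264]), np.float64(1.4592229377483978), np.float64(0.5846153846153846))
top coaster green (array([671.19039947, -19.6293946 ]), np.float64(1.5715588676985799), np.float64(0.5086705202312138))
top coaster blue (array([436.99024246,   5.77604005]), np.float64(1.3486393789578552), np.float64(0.49635036496350365))
top jar green@red (array([646.15853786, 237.09657707,  80.        ]), 65.5)
top jar blue@green (array([670.73176269, -12.62958659,  80.        ]), 64.0)
top jar red@blue (array([4.34037775e+02, 2.66596578e-01, 8.00000000e+01]), 92.5)
remote ((433.70208740234375, -224.8500518798828), (44.39101028442383, 149.8599090576172), 86.59846496582031)
rest wood ((476.83349609375, 200.04225158691406), (180.5066680908203, 72.85164642333984), 5.131096363067627)
trivet ((440.3300476074219, -226.36705017089844), (109.61651611328125, 109.422607421875), 79.28009796142578)
scene coaster red (array([650.62843952, 236.02925054]), np.float64(1.36876335327441), np.float64(0.5290322580645161))
scene coaster green (array([668.5287187 , -19.88439224]), np.float64(1.4723998334999442), np.float64(0.5822784810126582))
scene coaster blue (array([437.47567387,   5.52496549]), np.float64(1.3337620451318475), np.float64(0.4260869565217391))
scene jar green@red (array([643.40279135, 236.33365552,  80.        ]), 59.0)
scene jar blue@green (array([668.37302993, -13.85690226,  80.        ]), 45.5)
scene jar red@blue (array([431.40817026,  -1.01687936,  80.        ]), 36.0)
remote ((444.66552734375, -223.43026733398438), (46.54621887207031, 163.94296264648438), 87.09724426269531)
rest wood ((446.9364929199219, 167.11509704589844), (19.582475662231445, 122.48234558105469), 89.6661605834961)
trivet ((443.6626281738281, -227.1029052734375), (112.45343780517578, 117.92141723632812), 79.50054931640625)
```

```bash
cat >> h.py <<'E'
def to(x,y,z,yaw):
    """print shift cm and turn to bring TCP to x,y,z; tool x down, tool y axis at angle yaw deg (mod 180)"""
    s=bot.sense(); p=s["eef_pos"]; M=R.from_rotvec(s["eef_rot"]).as_matrix()
    best=None
    for a in (np.radians(yaw),np.radians(yaw)+np.pi):
        ty=np.array([np.cos(a),np.sin(a),0]); tx=np.array([0,0,-1.]); T=np.c_[tx,ty,np.cross(tx,ty)]
        w=R.from_matrix(T@M.T).as_rotvec()
        if best is None or np.linalg.norm(w)<np.linalg.norm(best): best=w
    print("t",round(s["time_s"],2),"tcp",p.round(1),"yaw",round(np.degrees(np.arctan2(M[1,1],M[0,1])),1),"tilt x",M[:,0].round(3),"q6",round(s["joint_positions"][5],2),"w",round(s["width"],1),"F",s["contact_force"].round(1))
    print("shift cm",((np.array([x,y,z])-p)/10).round(2),"turn",best.round(3),"deg",round(np.degrees(np.linalg.norm(best)),1))
E
python3 -c "
from h import *
to(434,-225,200,86.6)"
```

```text
t 0.15 tcp [ 178.3 -572.5  230.5] yaw -72.7 tilt x [-0.     0.001 -1.   ] q6 -0.09 w 85.1 F [ 0.3 -0.  -0.6]
shift cm [25.57 34.75 -3.05] turn [-0.001 -0.    -0.361] deg 20.7
```

```bash
python3 -m handwheel '[[-1,3,4,0,0,0,-0.05],[-1,6,8,-0.5,0,0,-0.1],[-1,9,12,-1,0,0,-0.15],[-1,12,16,-1.5,0,0,-0.2],[-1,14,19,-2,0,0,-0.25]]' && python3 -m handwheel '[[-1,3,4,0,0,0,-0.05],[-1,6,8,-0.5,0,0,-0.1],[-1,9,12,-1,0,0,-0.11],[-1,11.57,15.75,-1,0,0,-0.11],[-1,11.57,15.75,-1,0,0,-0.11]]'; python3 - <<'E'
from h import *
to(434,-225,200,86.6)
cal=bot.get_calibration("wrist");im=bot.capture("wrist");cv2.imwrite("pics/w1.png",im[:,:,::-1])
import pickle;pickle.dump(cal,open("w1.pkl","wb"));print(cal)
E
```

```text
time_s: 0.65
eef_pos: [319.6, -380.5, 210.9]
eef_rot: [2.196, 0.056, -2.196]
contact_force: [0.3, -0.2, 0.0]
width: 85.2
time_s: 1.15
eef_pos: [436.3, -220.7, 200.9]
eef_rot: [-2.194, 0.055, 2.194]
contact_force: [0.9, 0.2, 0.1]
width: 85.7
t 1.15 tcp [ 436.3 -220.7  200.9] yaw -93.0 tilt x [ 0.     0.002 -1.   ] q6 1.05 w 85.7 F [0.9 0.2 0.1]
shift cm [-0.23 -0.43 -0.09] turn [-0.002  0.    -0.007] deg 0.4
{'K': array([[340.61620158,   0.        , 320.69947154],
       [  0.        , 340.61620158, 242.82047107],
       [  0.        ,   0.        ,   1.        ]]), 'dist': array([-0.04205224,  0.        ,  0.        ,  0.        ,  0.        ]), 'position': array([ 518.70257926, -224.79684403,  342.72531989]), 'attitude': array([ 1.99524818, -2.10446854, -0.34493481])}
```

View pics/w1.png

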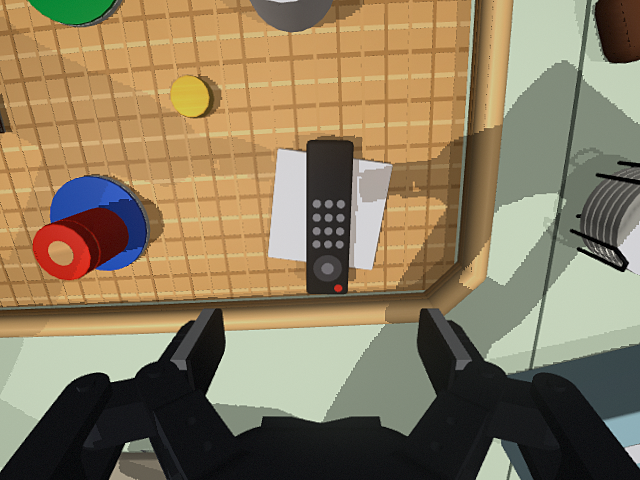

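The wrist view shows the remote at about (330,215) on the trivet, with the fingers below it and centred at column 320. The red jar is at (62,252) and part of the blue coaster is visible.

```bash
python3 - <<'E'
from meas import *
import pickle
cal=pickle.load(open("w1.pkl","rb"));im=cv2.imread("pics/w1.png")[:,:,::-1].copy()
m=mask(im,(0,0,0),(180,255,60),(295,130,365,300));c=big(m)
print(cv2.minAreaRect(c)); print(cv2.minAreaRect(px2plane(cal,c,36)[:,:2].astype(np.float32)))
m=mask(im,(0,0,150),(180,40,255),(260,140,400,280))
c=np.vstack([q for q in cv2.findContours(m,0,1)[0] if cv2.contourArea(q)>200]);print("trivet",cv2.minAreaRect(px2plane(cal,c,16)[:,:2].astype(np.float32)))
print(coaster(im,cal,"blue",(40,160,160,280)),dot(im,cal,(45,235,80,272)))
E
```

```text
((329.5, 216.5), (153.0, 47.0), 90.0)
((436.00732421875, -227.1932830810547), (40.91798400878906, 147.01089477539062), 86.58308410644531)
trivet ((440.7509460449219, -226.6242218017578), (108.79090118408203, 108.63570404052734), 79.29792785644531)
(array([439.56366268,   6.7381749 ]), np.float64(1.1172980903816936), np.float64(0.6176470588235294)) (array([4.33571995e+02, 3.85908977e-01, 8.00000000e+01]), 435.0)
```

```bash
python3 -m handwheel '[[-1,-0.13,-0.53,-4,-0.002,0,-0.007],[-1,-0.13,-0.53,-8,-0.002,0,-0.007],[-1,-0.13,-0.53,-12,-0.002,0,-0.007],[-1,-0.13,-0.53,-14,-0.002,0,-0.007],[-1,-0.13,-0.53,-14,-0.002,0,-0.007]]'; python3 -c "
from h import *
to(435,-226,18,86.6)"
```

```text
time_s: 1.7
eef_pos: [429.3, -230.1, 57.4]
eef_rot: [-2.18, 0.071, 2.194]
contact_force: [-0.2, -0.1, 0.0]
width: 85.3
t 1.7 tcp [ 429.3 -230.1   57.4] yaw -93.8 tilt x [-0.006  0.002 -1.   ] q6 1.04 w 85.3 F [-0.2 -0.1  0. ]
shift cm [ 0.57  0.41 -3.94] turn [-0.002 -0.006  0.007] deg 0.6
```

```bash
python3 -m handwheel '[[-1,0,0,0,0,0,0],[-1,0,0,0,0,0,0],[-1,0,0,0,0,0,0]]'; python3 -c "
from h import *
to(435,-226,18,86.6)"
```

```text
time_s: 2.0
eef_pos: [433.9, -231.8, 63.3]
eef_rot: [-2.193, 0.076, 2.187]
contact_force: [-0.3, -0.1, -0.2]
width: 85.0
t 2.0 tcp [ 433.9 -231.8   63.3] yaw -93.8 tilt x [ 0.003 -0.004 -1.   ] q6 1.04 w 85.0 F [-0.3 -0.1 -0.2]
shift cm [ 0.11  0.58 -4.53] turn [0.004 0.003 0.006] deg 0.4
```

```bash
for i in 1 2 3; do python3 -m handwheel '[[-1,0,0,0,0,0,0],[-1,0,0,0,0,0,0]]'|sed -n '1,3p'; done; python3 -c "
from h import *
to(435,-226,18,86.6)"
```

```text
time_s: 2.2
eef_pos: [433.3, -231.0, 62.1]
eef_rot: [-2.191, 0.074, 2.188]
time_s: 2.4
eef_pos: [432.8, -230.6, 61.4]
eef_rot: [-2.19, 0.073, 2.189]
time_s: 2.6
eef_pos: [432.7, -230.6, 61.2]
eef_rot: [-2.189, 0.073, 2.189]
t 2.6 tcp [ 432.7 -230.6   61.2] yaw -93.7 tilt x [-0.    -0.002 -1.   ] q6 1.04 w 85.4 F [ 0.5  1.  -0.3]
shift cm [ 0.23  0.46 -4.32] turn [ 0.002 -0.     0.006] deg 0.4
```

```bash
python3 -m handwheel '[[-1,0.2,0.4,-1,0,0,0.006],[-1,0.23,0.46,-2,0,0,0.006],[-1,0.23,0.46,-3,0,0,0.006],[-1,0.23,0.46,-3.8,0,0,0.006],[-1,0.23,0.46,-4.3,0,0,0.006]]'; python3 -m handwheel '[[-1,0,0,0,0,0,0],[-1,0,0,0,0,0,0],[-1,0,0,0,0,0,0],[-1,0,0,0,0,0,0],[-1,0,0,0,0,0,0]]';python3 - <<'E'
from h import *
to(435,-226,18,86.6)
im=bot.capture("wrist");cv2.imwrite("pics/w2.png",im[:,:,::-1])
E
```

```text
time_s: 3.1
eef_pos: [434.3, -225.6, 16.8]
eef_rot: [-2.19, 0.066, 2.194]
contact_force: [-0.1, 0.4, -0.0]
width: 85.4
time_s: 3.6
eef_pos: [435.3, -226.3, 18.7]
eef_rot: [-2.193, 0.068, 2.192]
contact_force: [-0.3, 0.2, 0.5]
width: 85.4
t 3.6 tcp [ 435.3 -226.3   18.7] yaw -93.4 tilt x [ 0.001 -0.002 -1.   ] q6 1.05 w 85.4 F [-0.3  0.2  0.5]
shift cm [-0.03  0.03 -0.07] turn [ 0.002  0.001 -0.   ] deg 0.1
```

View pics/w2.png

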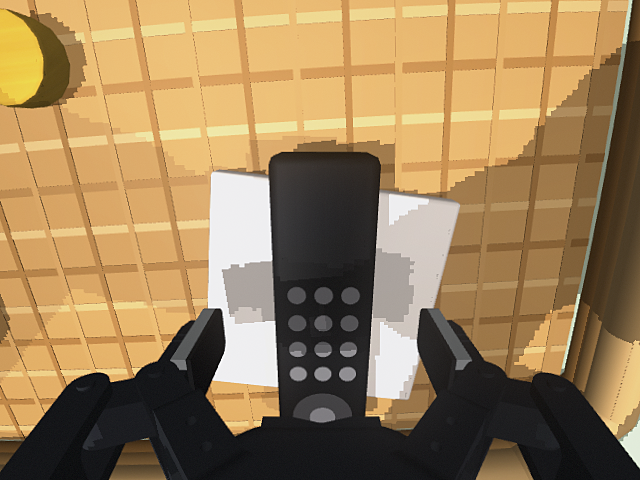

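The fingers straddle the remote evenly, with the remote centred at about column 323. I'll close the gripper.

```bash
python3 -m handwheel '[[1,0,0,0,0,0,0],[1,0,0,0,0,0,0],[1,0,0,0,0,0,0],[1,0,0,0,0,0,0],[1,0,0,0,0,0,0]]';python3 -m handwheel '[[1,0,0,0,0,0,0],[1,0,0,0,0,0,0],[1,0,0,0,0,0,0]]';
```

```text
time_s: 4.15
eef_pos: [435.4, -226.3, 18.7]
eef_rot: [-2.193, 0.067, 2.192]
contact_force: [0.3, -0.2, 3.1]
width: 40.8
time_s: 4.45
eef_pos: [435.4, -226.3, 18.7]
eef_rot: [-2.193, 0.068, 2.192]
contact_force: [0.1, 0.0, 5.7]
width: 40.7
```

```bash
python3 -m handwheel '[[1,0,0,0.7,0,0,0],[1,0,0,2,0,0,0],[1,0,0,4.5,0,0,0],[1,0,0,7.5,0,0,0],[1,0,0,10,0,0,0]]'; python3 -m handwheel '[[1,0,1.5,0,0,0,0],[1,0,4.5,0,0,0,0],[1,0.5,8,0,0,0,0],[1,1,12,0,0,0,0.03],[1,1.5,16,0,0,0,0.06]]'; python3 -m handwheel '[[1,0.5,4,0,0,0,0.03],[1,1,8,0,0,0,0.06],[1,1.5,12,0,0,0,0.08],[1,2,16,0,0,0,0.088],[1,2.5,20,0,0,0,0.088]]'; python3 -m handwheel '[[1,0.2,3.5,0,0,0,0],[1,0.2,5.6,0,0,0,0],[1,0.2,6.6,0,0,0,0],[1,0.2,6.6,0,0,0,0],[1,0.2,6.6,0,0,0,0]]'; python3 -m handwheel '[[1,0,0,0,0,0,0],[1,0,0,0,0,0,0],[1,0,0,0,0,0,0],[1,0,0,0,0,0,0],[1,0,0,0,0,0,0]]';python3 - <<'E'
from h import *
to(477,200,118,95.1)
cal=bot.get_calibration("wrist");im=bot.capture("wrist");cv2.imwrite("pics/w3.png",im[:,:,::-1])
import pickle;pickle.dump(cal,open("w3.pkl","wb"))
cv2.imwrite("pics/t3.png",bot.capture("top")[:,:,::-1]);cv2.imwrite("pics/s3.png",bot.capture("scene")[:,:,::-1])
E
```

```text
time_s: 4.95
eef_pos: [435.1, -226.1, 120.4]
eef_rot: [-2.193, 0.067, 2.192]
contact_force: [0.5, 0.5, -0.4]
width: 40.4
time_s: 5.45
eef_pos: [449.1, -64.0, 117.5]
eef_rot: [2.219, -0.0, -2.221]
contact_force: [0.9, 0.9, -1.3]
width: 40.5
time_s: 5.95
eef_pos: [473.8, 136.1, 117.5]
eef_rot: [2.174, 0.095, -2.176]
contact_force: [0.1, 0.6, -0.8]
width: 40.8
time_s: 6.45
eef_pos: [476.6, 199.3, 117.8]
eef_rot: [2.174, 0.094, -2.175]
contact_force: [-0.2, 0.8, -1.0]
width: 40.7
time_s: 6.95
eef_pos: [477.2, 199.7, 118.4]
eef_rot: [2.176, 0.094, -2.175]
contact_force: [-0.5, -0.1, -0.7]
width: 40.5
t 6.95 tcp [477.2 199.7 118.4] yaw -84.9 tilt x [ 0.    -0.002 -1.   ] q6 1.78 w 40.5 F [-0.5 -0.1 -0.7]
shift cm [-0.02  0.03 -0.04] turn [0.002 0.    0.001] deg 0.1
```

View pics/w3.png

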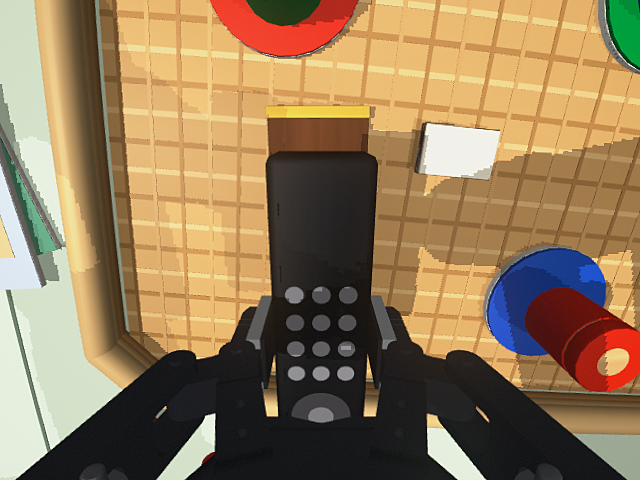

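View pics/s3.png

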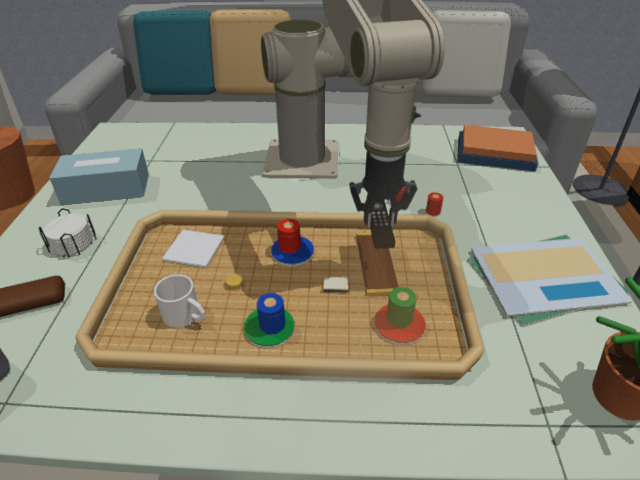

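```bash
python3 - <<'E'
from meas import *
import pickle
cal=pickle.load(open("w3.pkl","rb"));im=cv2.imread("pics/w3.png")[:,:,::-1].copy()
m=mask(im,(22,120,90),(32,255,255),(262,100,376,122));c=big(m)
r=cv2.minAreaRect(px2plane(cal,c,19)[:,:2].astype(np.float32));print("stop",r,cv2.boundingRect(c))
P=px2plane(cal,c,19)
print("maxx mid",P[:,0].max(),"y",P[:,1].min(),P[:,1].max())
m=mask(im,(0,0,0),(180,255,75),(255,140,390,285));c=big(m)
print(cv2.boundingRect(c)); 
P=px2plane(cal,c,135.7)[:,:2];
top=P[P[:,0]>P[:,0].max()-60]; ax=np.array([np.cos(np.radians(5.1)),np.sin(np.radians(5.1))]);n=np.array([-ax[1],ax[0]])
print("along max",(P@ax).max(),"lat",(P@n).min(),(P@n).max(),"tcp",np.array([477.2,199.7])@ax,np.array([477.2,199.7])@n)
# top cam rest from initial: whole with brass
im=cv2.imread("pics/top0.png")[:,:,::-1].copy();ct=bot.get_calibration("top")
for w in((230,183,275,194),(232,278,280,290)):
    m=mask(im,(20,150,60),(32,255,255),w);q=px2plane(ct,big(m),19)[:,:2];print("brass top",q.mean(0),cv2.minAreaRect(q.astype(np.float32)))
im=cv2.imread("pics/scene0.png")[:,:,::-1].copy();cs=bot.get_calibration("scene")
for w in((350,228,392,240),(362,285,402,297)):
    m=mask(im,(20,150,60),(32,255,255),w);q=px2plane(cs,big(m),19)[:,:2];print("brass scene",q.mean(0),cv2.minAreaRect(q.astype(np.float32)))
E
```

```text
stop ((570.7114868164062, 210.13787841796875), (6.364582538604736, 68.75118255615234), 4.984015941619873) (266, 106, 104, 11)
maxx mid 576.7928410791052 y 175.73253925815703 244.3747554900355
(266, 150, 112, 135)
along max 568.5102524500624 lat 136.44363467343786 176.76253300889317 tcp 493.06298749824754 156.48904229786476
brass top [570.85521471 209.78568036] ((570.8804931640625, 208.90264892578125), (10.481951713562012, 69.81011199951172), 4.991397380828857)
brass top [380.10089307 191.34837113] ((380.3107604980469, 192.15835571289062), (11.33059310913086, 70.99381256103516), 5.706665515899658)
brass scene [382.08614255 187.33151364] ((383.9328918457031, 187.90673828125), (7.623516082763672, 60.50731658935547), 1.8735527992248535)
brass scene [571.57531594 200.6994899 ] ((572.8827514648438, 202.03884887695312), (13.715116500854492, 53.321144104003906), 5.658095836639404)
```

```bash
python3 -m handwheel '[[1,-0.2,0.12,-1,0.002,0,0],[1,-0.2,0.12,-3,0.002,0,0],[1,-0.2,0.12,-5.5,0.002,0,0],[1,-0.2,0.12,-7.5,0.002,0,0],[1,-0.2,0.12,-8.5,0.002,0,0]]'; python3 -m handwheel '[[1,0,0,-0.5,0,0,0],[1,0,0,-1,0,0,0],[1,0,0,-1.5,0,0,0],[1,0,0,-1.65,0,0,0],[1,0,0,-1.65,0,0,0]]'; python3 -m handwheel '[[1,0,0,0,0,0,0],[1,0,0,0,0,0,0],[1,0,0,0,0,0,0],[1,0,0,0,0,0,0],[1,0,0,0,0,0,0]]';python3 - <<'E'
from h import *
to(475,201,16.5,95.1)
E
```

```text
time_s: 7.6
eef_pos: [473.1, 200.7, 30.4]
eef_rot: [2.172, 0.096, -2.179]
contact_force: [-0.5, -0.0, -1.5]
width: 40.8
time_s: 8.1
eef_pos: [475.3, 201.2, 17.0]
eef_rot: [2.177, 0.097, -2.175]
contact_force: [-0.6, 0.7, -1.7]
width: 40.6
time_s: 8.6
eef_pos: [475.1, 201.1, 16.9]
eef_rot: [2.176, 0.097, -2.176]
contact_force: [-0.4, 0.4, -1.6]
width: 40.6
t 8.6 tcp [475.1 201.1  16.9] yaw -84.9 tilt x [ 0.  0. -1.] q6 1.78 w 40.6 F [-0.4  0.4 -1.6]
shift cm [-0.01 -0.01 -0.04] turn [-0.  0.  0.] deg 0.0
```

```bash
python3 -m handwheel '[[1,0,0,-0.05,0,0,0],[1,0,0,-0.05,0,0,0],[1,0,0,-0.05,0,0,0]]'; python3 -m handwheel '[[1,0,0,-0.05,0,0,0],[1,0,0,-0.05,0,0,0],[1,0,0,-0.05,0,0,0]]'
```

```text
time_s: 8.9
eef_pos: [475.1, 201.2, 16.7]
eef_rot: [2.176, 0.097, -2.176]
contact_force: [-3.1, -0.8, 5.3]
width: 40.6
time_s: 9.2
eef_pos: [475.2, 201.1, 16.7]
eef_rot: [2.176, 0.097, -2.176]
contact_force: [-5.6, -2.3, 11.1]
width: 40.4
```

Contact is made, so I'll open and rise.

```bash
python3 -m handwheel '[[-1,0,0,0.05,0,0,0],[-1,0,0,0.05,0,0,0],[-1,0,0,0.05,0,0,0],[-1,0,0,0.05,0,0,0],[-1,0,0,0.05,0,0,0]]'; python3 -m handwheel '[[-1,0,0,1,0,0,0],[-1,0,0,3,0,0,0],[-1,0,0,6,0,0,0],[-1,0,0,9,0,0,0],[-1,0,0,12,0,0,0]]'; python3 -m handwheel '[[-1,0,0,0,0,0,0],[-1,0,0,0,0,0,0],[-1,0,0,0,0,0,0],[-1,0,0,0,0,0,0],[-1,0,0,0,0,0,0]]';python3 - <<'E'
from meas import *
to(475,201,137,95.1)
cal=bot.get_calibration("wrist");im=bot.capture("wrist");cv2.imwrite("pics/w4.png",im[:,:,::-1])
m=mask(im,(22,120,90),(32,255,255),(200,40,450,160));c=big(m);print("stop",cv2.minAreaRect(px2plane(cal,c,19)[:,:2].astype(np.float32)))
m=mask(im,(0,0,0),(180,255,45),(255,100,390,285));c=big(m);print("remote",cv2.minAreaRect(px2plane(cal,c,34)[:,:2].astype(np.float32)))
cv2.imwrite("pics/t4.png",bot.capture("top")[:,:,::-1])
E
```

```text
time_s: 9.7
eef_pos: [475.0, 201.1, 16.2]
eef_rot: [2.176, 0.097, -2.176]
contact_force: [0.6, -0.5, -0.1]
width: 85.4
time_s: 10.2
eef_pos: [475.0, 201.1, 138.2]
eef_rot: [2.177, 0.097, -2.175]
contact_force: [0.7, 0.4, -0.8]
width: 85.3
time_s: 10.7
eef_pos: [474.3, 200.9, 135.1]
eef_rot: [2.174, 0.096, -2.178]
contact_force: [0.3, -0.4, -0.6]
width: 85.5
t 10.7 tcp [474.3 200.9 135.1] yaw -84.9 tilt x [-0.002 -0.001 -1.   ] q6 1.78 w 85.5 F [ 0.3 -0.4 -0.6]
shift cm [0.07 0.01 0.19] turn [ 0.001 -0.002  0.   ] deg 0.1
stop ((570.5242309570312, 210.0927734375), (6.761075019836426, 68.33589172363281), 5.0176777839660645)
remote ((495.304931640625, 201.28240966796875), (108.5066909790039, 37.316097259521484), 5.0065484046936035)
```

View pics/w4.png

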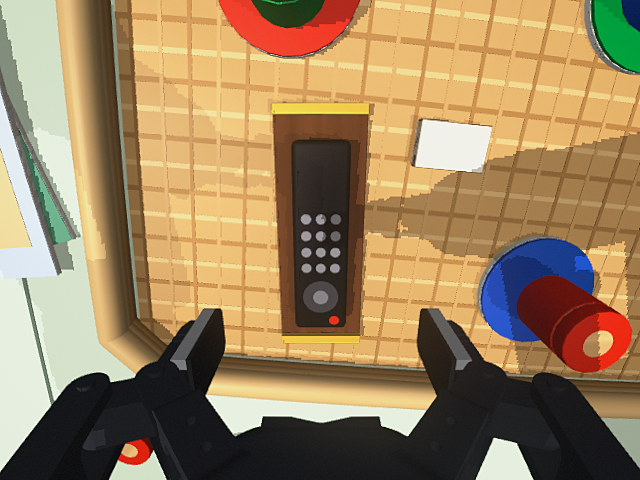

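View pics/t4.png

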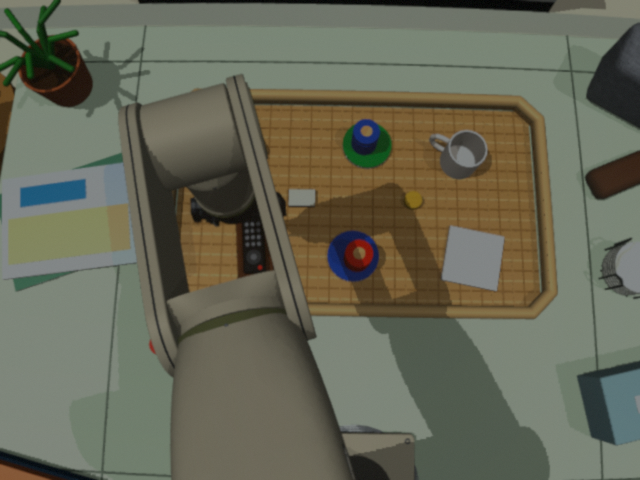

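```bash
python3 - <<'E'
from meas import *
cal=bot.get_calibration("wrist")
p=px2plane(cal,[[321,140],[320,328],[290,230],[352,230]],33);q=px2plane(cal,[[320,103],[320,343]],19)
print(p.round(1),p[:2].mean(0),p[2:].mean(0));print(q.round(1),q.mean(0))
q=px2plane(cal,[[277,230],[364,230]],14);print(q.mean(0))
im=cv2.imread("pics/w4.png")[:,:,::-1].copy()
print(coaster(im,cal,"red",(200,0,380,70)),coaster(im,cal,"blue",(460,225,620,350)),dot(im,cal,(580,325,615,360)))
E
```

```text
[[549.5 207.6  33. ]
 [400.8 195.4  33. ]
 [483.1 225.   33. ]
 [487.1 178.9  33. ]] [475.14226158 201.49521141  33.        ] [485.11053688 201.95557365  33.        ]
[[574.2 210.5  19. ]
 [376.3 193.2  19. ]] [475.28736688 201.86631773  19.        ]
[479.48461603 201.82412457  14.        ]
(array([590.33042712, 197.87102773]), np.float64(1.242734642583761), np.float64(0.21428571428571427)) (array([439.94923342,   9.27963032]), np.float64(1.0130704724621484), np.float64(0.6767123287671233)) (array([433.20761907,   1.62456764,  80.        ]), 559.5)
```

```bash
python3 -m handwheel '[[-1,1.5,0.5,1,0,0,0],[-1,4,1.2,2,0,0,0],[-1,7,2.2,4,0,0,0],[-1,10,3,5,0,0,0],[-1,11.5,3.6,5,0,0,0]]'; python3 -m handwheel '[[-1,0,0,0,0,0,0],[-1,0,0,0,0,0,0],[-1,0,0,0,0,0,0],[-1,0,0,0,0,0,0],[-1,0,0,0,0,0,0]]';python3 - <<'E'
from meas import *
to(645,237,137,90)
cal=bot.get_calibration("wrist");im=bot.capture("wrist");cv2.imwrite("pics/w5.png",im[:,:,::-1])
import pickle;pickle.dump(cal,open("w5.pkl","wb"))
E
```

```text
time_s: 11.3
eef_pos: [593.0, 237.7, 188.2]
eef_rot: [2.181, 0.097, -2.172]
contact_force: [0.3, 1.3, 0.6]
width: 85.5
time_s: 11.8
eef_pos: [589.5, 237.0, 186.3]
eef_rot: [2.176, 0.097, -2.176]
contact_force: [-0.2, 0.2, -0.7]
width: 85.3
t 11.8 tcp [589.5 237.  186.3] yaw -84.9 tilt x [ 0. -0. -1.] q6 1.78 w 85.3 F [-0.2  0.2 -0.7]
shift cm [ 5.55  0.   -4.93] turn [ 0.     0.    -0.089] deg 5.1
```

View pics/w5.png

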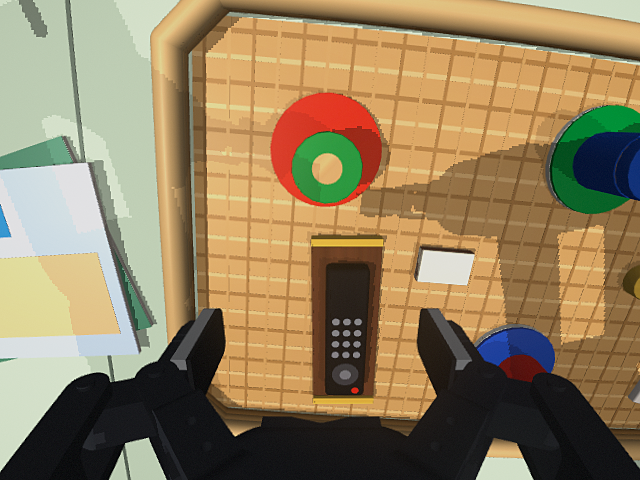

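```bash
python3 - <<'E'
from meas import *
import pickle
cal=pickle.load(open("w5.pkl","rb"));im=cv2.imread("pics/w5.png")[:,:,::-1].copy()
print(dot(im,cal,(308,150,345,186)),coaster(im,cal,"red",(255,80,400,215)))
m=mask(im,(45,80,100),(80,255,255),(285,125,370,210));print("lid",circ(px2plane(cal,big(m),80),26))
print(coaster(im,cal,"green",(540,95,640,220)))
E
```

```text
(array([645.2212618 , 237.89743344,  80.        ]), 675.5) (array([652.4634999 , 238.26306124]), np.float64(1.0495459670290217), np.float64(1.0))
lid (array([644.56055435, 238.13769054]), np.float64(1.412650945967906), np.float64(1.0))
(array([669.43095573, -17.57606453]), np.float64(0.902287439415043), np.float64(0.5856777493606138))
```

```bash
python3 -m handwheel '[[-1,1,0,-0.5,0,0,0],[-1,3,0.1,-2,0,0,0],[-1,4.5,0.1,-3.5,0,0,0],[-1,5.3,0.1,-5,0,0,0],[-1,5.55,0.1,-5,0,0,0]]'; python3 -m handwheel '[[-1,0,0,-0.5,0,0,0],[-1,0,0,-2.5,0,0,0],[-1,0,0,-5,0,0,0],[-1,0,0,-7.5,0,0,0],[-1,0,0,-9,0,0,0]]'; python3 -m handwheel '[[-1,0,0,-0.8,0,0,0],[-1,0,0,-1.3,0,0,0],[-1,0,0,-1.3,0,0,0],[-1,0,0,-1.3,0,0,0],[-1,0,0,-1.3,0,0,0]]';python3 - <<'E'
from meas import *
to(645,238,33,95.1)
cv2.imwrite("pics/w6.png",bot.capture("wrist")[:,:,::-1])
E
```

```text
time_s: 12.35
eef_pos: [644.9, 237.3, 132.6]
eef_rot: [2.171, 0.095, -2.18]
contact_force: [-0.4, -0.2, -0.4]
width: 85.3
time_s: 12.85
eef_pos: [644.7, 238.1, 44.9]
eef_rot: [2.175, 0.097, -2.177]
contact_force: [-0.1, -1.0, -0.6]
width: 85.3
time_s: 13.35
eef_pos: [646.5, 238.4, 34.7]
eef_rot: [2.179, 0.097, -2.174]
contact_force: [0.4, 0.0, -0.7]
width: 85.5
t 13.35 tcp [646.5 238.4  34.7] yaw -84.9 tilt x [ 0.002  0.001 -1.   ] q6 1.76 w 85.5 F [ 0.4  0.  -0.7]
shift cm [-0.15 -0.04 -0.17] turn [-0.001  0.002  0.   ] deg 0.1
```

View pics/w6.png

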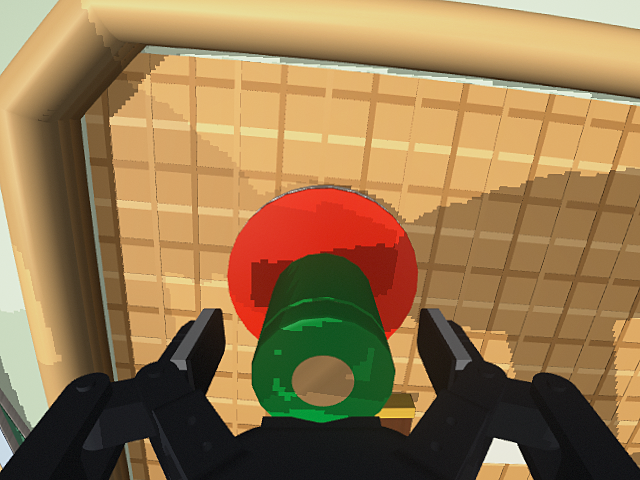

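The jar is centred between the fingers (lid at about (322,385)). I'll grip it.

```bash
python3 -m handwheel '[[1,0,0,0,0,0,0],[1,0,0,0,0,0,0],[1,0,0,0,0,0,0],[1,0,0,0,0,0,0],[1,0,0,0,0,0,0]]';python3 -m handwheel '[[1,0,0,0,0,0,0],[1,0,0,0,0,0,0],[1,0,0,0,0,0,0]]'; python3 -c "
from h import *
to(645,238,33,95.1)"
```

```text
time_s: 13.9
eef_pos: [646.0, 238.1, 33.9]
eef_rot: [2.177, 0.097, -2.175]
contact_force: [-0.1, -0.4, 5.2]
width: 50.9
time_s: 14.2
eef_pos: [646.0, 238.1, 33.9]
eef_rot: [2.177, 0.097, -2.175]
contact_force: [0.4, -0.5, 5.1]
width: 51.1
t 14.2 tcp [646.  238.1  33.9] yaw -84.9 tilt x [ 0.001  0.    -1.   ] q6 1.76 w 51.1 F [ 0.4 -0.5  5.1]
shift cm [-0.1  -0.01 -0.09] turn [-0.     0.001  0.   ] deg 0.1
```

```bash
python3 -m handwheel '[[1,0,0,0.5,0,0,0],[1,0,0,2,0,0,0],[1,0,0,4.5,0,0,0],[1,0,0,7.5,0,0,0],[1,0,0,10,0,0,0]]'; python3 -m handwheel '[[1,-0.4,-1,0,0,0,0],[1,-1.4,-3,0,0,0,0],[1,-2.8,-6,0,0,0,0],[1,-4.2,-9.5,0,0,0,0],[1,-5.7,-13,0,0,0,0]]';python3 -m handwheel '[[1,-1.5,-3.5,0,0,0,0],[1,-3,-7,0,0,0,0],[1,-4.5,-10.5,0,0,0,0],[1,-6,-14,0,0,0,0],[1,-7.5,-17.5,0,0,0,0]]'; python3 -m handwheel '[[1,-1.5,-3.5,0,0,0,0],[1,-3,-7,0,0,0,0],[1,-4.5,-10.5,0,0,0,0],[1,-6,-13.5,0,0,0,0],[1,-7,-15.5,0,0,0,0]]';  python3 -m handwheel '[[1,0,0,0,0,0,0],[1,0,0,0,0,0,0],[1,0,0,0,0,0,0],[1,0,0,0,0,0,0],[1,0,0,0,0,0,0]]'
python3 -c "
from h import *
to(441,-226.3,133,95.1)
cv2.imwrite('pics/s7.png',bot.capture('scene')[:,:,::-1])"
```

```text
time_s: 14.7
eef_pos: [645.5, 238.2, 135.4]
eef_rot: [2.177, 0.097, -2.175]
contact_force: [0.3, 0.1, -1.5]
width: 50.8
time_s: 15.2
eef_pos: [586.6, 106.6, 131.6]
eef_rot: [2.173, 0.097, -2.178]
contact_force: [0.0, -0.7, -1.5]
width: 51.0
time_s: 15.7
eef_pos: [511.4, -68.3, 131.9]
eef_rot: [2.174, 0.097, -2.178]
contact_force: [0.7, -1.2, -2.0]
width: 50.6
time_s: 16.2
eef_pos: [441.1, -223.5, 132.0]
eef_rot: [2.175, 0.096, -2.179]
contact_force: [0.1, 0.4, -1.3]
width: 51.1
time_s: 16.7
eef_pos: [443.8, -221.1, 133.1]
eef_rot: [2.176, 0.098, -2.175]
contact_force: [-0.1, -0.8, -1.5]
width: 50.8
t 16.7 tcp [ 443.8 -221.1  133.1] yaw -84.8 tilt x [ 0.  0. -1.] q6 0.91 w 50.8 F [-0.1 -0.8 -1.5]
shift cm [-0.28 -0.52 -0.01] turn [-0.     0.    -0.001] deg 0.1
```

View pics/s7.png

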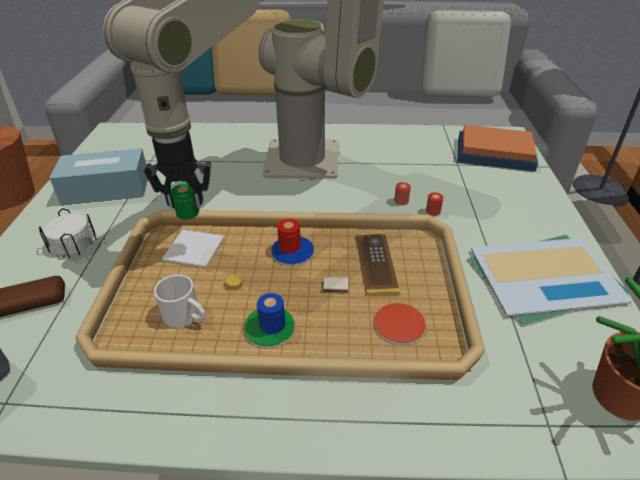

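The green jar is held upright over the trivet region. I'll lower it.

```bash
python3 -m handwheel '[[1,-0.2,-0.4,-1,0,0,0],[1,-0.28,-0.52,-3,0,0,0],[1,-0.28,-0.52,-5.5,0,0,0],[1,-0.28,-0.52,-7.5,0,0,0],[1,-0.28,-0.52,-8.5,0,0,0]]'; python3 -m handwheel '[[1,0,0,-0.4,0,0,0],[1,0,0,-0.8,0,0,0],[1,0,0,-1.1,0,0,0],[1,0,0,-1.2,0,0,0],[1,0,0,-1.25,0,0,0]]'; python3 -m handwheel '[[1,0,0,0,0,0,0],[1,0,0,0,0,0,0],[1,0,0,0,0,0,0],[1,0,0,0,0,0,0],[1,0,0,0,0,0,0]]';python3 -m handwheel '[[1,0,0,-0.05,0,0,0],[1,0,0,-0.05,0,0,0],[1,0,0,-0.05,0,0,0]]'
```

```text
time_s: 17.25
eef_pos: [439.1, -226.2, 45.5]
eef_rot: [2.174, 0.099, -2.18]
contact_force: [-0.1, 0.7, -2.2]
width: 50.5
time_s: 17.75
eef_pos: [441.2, -227.4, 36.3]
eef_rot: [2.177, 0.096, -2.174]
contact_force: [-0.6, -1.2, -2.4]
width: 50.9
time_s: 18.25
eef_pos: [440.8, -227.1, 35.8]
eef_rot: [2.176, 0.097, -2.176]
contact_force: [-0.4, -0.7, -2.1]
width: 51.1
time_s: 18.55
eef_pos: [440.7, -227.1, 35.3]
eef_rot: [2.176, 0.097, -2.176]
contact_force: [-0.2, -0.2, -2.9]
width: 51.0
```

```bash
python3 -m handwheel '[[1,0,0,-0.05,0,0,0],[1,0,0,-0.1,0,0,0],[1,0,0,-0.1,0,0,0],[1,0,0,-0.1,0,0,0]]'; python3 -m handwheel '[[1,0,0,-0.05,0,0,0],[1,0,0,-0.05,0,0,0],[1,0,0,-0.05,0,0,0]]'
```

```text
time_s: 18.95
eef_pos: [440.7, -227.1, 34.2]
eef_rot: [2.176, 0.097, -2.176]
contact_force: [0.6, 0.0, -1.7]
width: 50.6
time_s: 19.25
eef_pos: [440.8, -227.1, 33.8]
eef_rot: [2.176, 0.097, -2.176]
contact_force: [0.0, 0.2, -1.6]
width: 50.5
```

```bash
python3 -m handwheel '[[1,0,0,-0.05,0,0,0],[1,0,0,-0.05,0,0,0],[1,0,0,-0.05,0,0,0]]';python3 -m handwheel '[[1,0,0,-0.05,0,0,0],[1,0,0,-0.05,0,0,0],[1,0,0,-0.05,0,0,0]]'
```

```text
time_s: 19.55
eef_pos: [440.9, -227.1, 33.8]
eef_rot: [2.176, 0.097, -2.176]
contact_force: [-3.0, 2.1, 6.0]
width: 50.7
time_s: 19.85
eef_pos: [440.9, -227.2, 33.8]
eef_rot: [2.176, 0.097, -2.176]
contact_force: [-6.0, 3.3, 11.1]
width: 50.8
```

```bash
python3 -m handwheel '[[-1,0,0,0.05,0,0,0],[-1,0,0,0.05,0,0,0],[-1,0,0,0.05,0,0,0],[-1,0,0,0.05,0,0,0],[-1,0,0,0.05,0,0,0]]'; python3 -m handwheel '[[-1,0,0,1,0,0,0],[-1,0,0,3,0,0,0],[-1,0,0,6,0,0,0],[-1,0,0,9,0,0,0],[-1,0,0,11,0,0,0]]'; python3 -m handwheel '[[-1,-0.5,1,0,0,0,0],[-1,-1,3,0,0,0,0],[-1,-2,6,0,0,0,0],[-1,-3,10,0,0,0,0],[-1,-4,14,0,0,0,0]]'; python3 -m handwheel '[[-1,0,4,0,0,0,0],[-1,0,7,0,0,0,0],[-1,0,8.6,0,0,0,0],[-1,0,8.6,0,0,0,0],[-1,0,8.6,0,0,0,0]]';python3 -m handwheel '[[-1,0,0,0,0,0,0],[-1,0,0,0,0,0,0],[-1,0,0,0,0,0,0],[-1,0,0,0,0,0,0]]';python3 - <<'E'
from meas import *
to(433.5,0.7,134,95.1)
cal=bot.get_calibration("wrist");im=bot.capture("wrist");cv2.imwrite("pics/w8.png",im[:,:,::-1])
import pickle;pickle.dump(cal,open("w8.pkl","wb"))
im=bot.capture("top");cv2.imwrite("pics/t8.png",im[:,:,::-1])
E
```

```text
time_s: 20.35
eef_pos: [440.7, -227.1, 33.2]
eef_rot: [2.176, 0.097, -2.176]
contact_force: [-0.1, -0.5, 1.0]
width: 85.6
time_s: 20.85
eef_pos: [441.6, -227.6, 146.6]
eef_rot: [2.178, 0.095, -2.172]
contact_force: [0.1, -0.3, 0.2]
width: 85.4
time_s: 21.35
eef_pos: [399.4, -85.6, 142.4]
eef_rot: [2.176, 0.096, -2.178]
contact_force: [0.6, 0.4, 0.9]
width: 85.3
time_s: 21.85
eef_pos: [400.2, -0.9, 142.8]
eef_rot: [2.175, 0.098, -2.176]
contact_force: [-0.3, 0.2, -0.5]
width: 85.3
time_s: 22.25
eef_pos: [400.7, -1.5, 143.2]
eef_rot: [2.177, 0.096, -2.176]
contact_force: [0.2, -0.8, 0.8]
width: 85.2
t 22.25 tcp [400.7  -1.5 143.2] yaw -85.0 tilt x [ 0. -0. -1.] q6 1.35 w 85.2 F [ 0.2 -0.8  0.8]
shift cm [ 3.28  0.22 -0.92] turn [0.    0.    0.001] deg 0.1
```

View pics/w8.png

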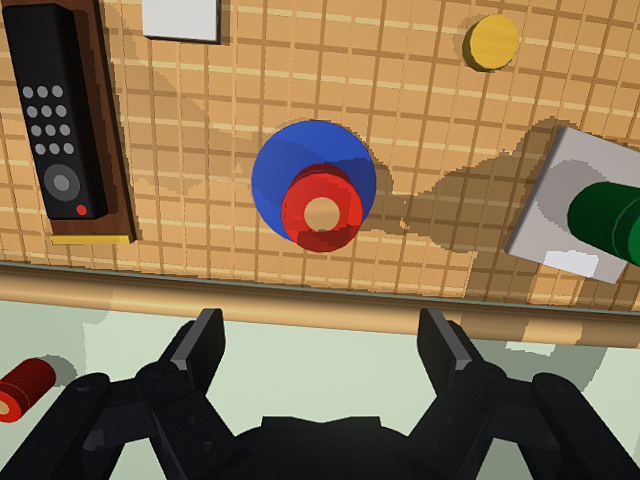

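View pics/t8.png

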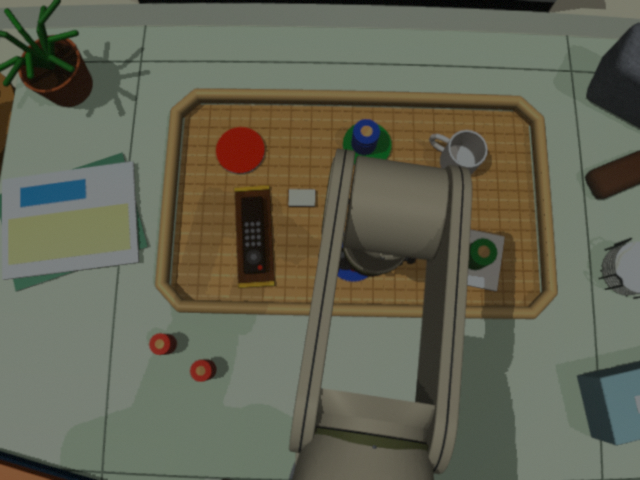

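```bash
python3 - <<'E'
from meas import *
import pickle
cal=pickle.load(open("w8.pkl","rb"));im=cv2.imread("pics/w8.png")[:,:,::-1].copy()
print(dot(im,cal,(300,194,344,234)),coaster(im,cal,"blue",(240,110,390,260)))
m=mask(im,(165,120,120),(8,255,255),(275,155,370,260));print("lid",circ(px2plane(cal,big(m),80),26))
im=cv2.imread("pics/t8.png")[:,:,::-1].copy();cal=bot.get_calibration("top")
print("red coaster",coaster(im,cal,"red",(200,115,275,180)))
E
```

```text
(array([433.23712857,   1.17599045,  80.        ]), 904.0) (array([438.64573122,   7.34876729]), np.float64(1.2362370371792777), np.float64(0.6373873873873874))
lid (array([433.96154793,   1.91118308]), np.float64(1.2782560326593302), np.float64(0.6298850574712643))
red coaster (array([652.80814594, 236.9096519 ]), np.float64(1.3105917726623297), np.float64(1.0))
```

```bash
python3 -m handwheel '[[-1,1,0.1,0,0,0,0],[-1,2.3,0.27,0,0,0,0],[-1,3.1,0.27,0,0,0,0],[-1,3.27,0.27,0,0,0,0],[-1,3.27,0.27,0,0,0,0]]'; python3 -m handwheel '[[-1,0,0,-1,0,0,0],[-1,0,0,-3,0,0,0],[-1,0,0,-6,0,0,0],[-1,0,0,-8.5,0,0,0],[-1,0,0,-10,0,0,0]]'; python3 -m handwheel '[[-1,0,0,-0.6,0,0,0],[-1,0,0,-1,0,0,0],[-1,0,0,-1,0,0,0],[-1,0,0,-1,0,0,0],[-1,0,0,-1,0,0,0]]';python3 - <<'E'
from meas import *
to(433.4,1.2,33,95.1)
cv2.imwrite("pics/w9.png",bot.capture("wrist")[:,:,::-1])
E
```

```text
time_s: 22.85
eef_pos: [433.3, 1.6, 143.1]
eef_rot: [2.176, 0.097, -2.176]
contact_force: [-0.4, 0.4, -0.1]
width: 85.1
time_s: 23.35
eef_pos: [431.2, 1.8, 40.4]
eef_rot: [2.173, 0.097, -2.18]
contact_force: [0.7, 0.6, 0.7]
width: 85.5
time_s: 23.85
eef_pos: [434.3, 1.5, 34.2]
eef_rot: [2.178, 0.096, -2.174]
contact_force: [-0.6, 0.2, 0.3]
width: 85.4
t 23.85 tcp [434.3   1.5  34.2] yaw -84.9 tilt x [ 0.002 -0.    -1.   ] q6 1.37 w 85.4 F [-0.6  0.2  0.3]
shift cm [-0.09 -0.03 -0.12] turn [0.    0.002 0.   ] deg 0.1
```

View pics/w9.png

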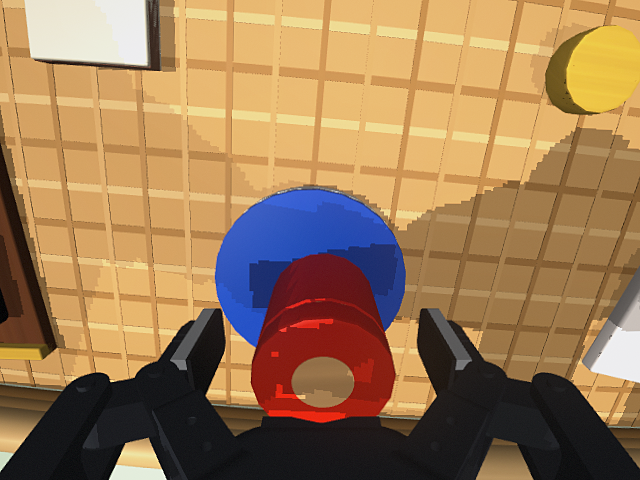

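The red jar is centred between the fingers (lid at about (322,382)). I'll let it settle, then grip and lift.

```bash
python3 -m handwheel '[[-1,0,0,0,0,0,0],[-1,0,0,0,0,0,0],[1,0,0,0,0,0,0],[1,0,0,0,0,0,0],[1,0,0,0,0,0,0]]';python3 -m handwheel '[[1,0,0,0,0,0,0],[1,0,0,0,0,0,0],[1,0,0,0,0,0,0],[1,0,0,0,0,0,0]]';  python3 -m handwheel '[[1,0,0,0.5,0,0,0],[1,0,0,2,0,0,0],[1,0,0,4.5,0,0,0],[1,0,0,7.5,0,0,0],[1,0,0,10,0,0,0]]'
```

```text
time_s: 24.4
eef_pos: [433.8, 1.5, 33.7]
eef_rot: [2.177, 0.096, -2.175]
contact_force: [0.1, -0.2, -2.0]
width: 50.8
time_s: 24.8
eef_pos: [433.8, 1.5, 33.7]
eef_rot: [2.177, 0.096, -2.175]
contact_force: [-1.2, -0.1, 5.8]
width: 50.7
time_s: 25.3
eef_pos: [433.0, 1.7, 134.2]
eef_rot: [2.176, 0.097, -2.177]
contact_force: [-0.0, -0.4, -2.1]
width: 50.9
```

```bash
python3 -m handwheel '[[1,1,1.1,0,0,0,0],[1,3,3.2,0,0,0,0],[1,5.5,5.9,0,0,0,0],[1,8.2,8.8,0,0,0,0],[1,11,11.8,0,0,0,0]]';python3 -m handwheel '[[1,2.7,2.9,0,0,0,0],[1,5.4,5.8,0,0,0,0],[1,8,8.6,0,0,0,0],[1,10,10.8,0,0,0,0],[1,10.95,11.85,0,0,0,0]]';  python3 -m handwheel '[[1,0,0,0,0,0,0],[1,0,0,0,0,0,0],[1,0,0,0,0,0,0],[1,0,0,0,0,0,0],[1,0,0,0,0,0,0]]'
python3 - <<'E'
from meas import *
to(652.9,238,33.7,95.1)
cal=bot.get_calibration("wrist");im=bot.capture("wrist");cv2.imwrite("pics/w10.png",im[:,:,::-1])
import pickle;pickle.dump(cal,open("w10.pkl","wb"))
E
```

```text
time_s: 25.8
eef_pos: [543.7, 120.7, 132.7]
eef_rot: [2.175, 0.096, -2.177]
contact_force: [0.4, -1.5, -2.4]
width: 50.8
time_s: 26.3
eef_pos: [653.4, 240.2, 132.0]
eef_rot: [2.174, 0.098, -2.177]
contact_force: [-0.7, -0.6, -1.6]
width: 51.0
time_s: 26.8
eef_pos: [652.8, 237.5, 133.6]
eef_rot: [2.177, 0.096, -2.176]
contact_force: [0.3, -0.6, -2.3]
width: 51.0
t 26.8 tcp [652.8 237.5 133.6] yaw -85.0 tilt x [ 0.  0. -1.] q6 1.76 w 51.0 F [ 0.3 -0.6 -2.3]
shift cm [ 0.01  0.05 -9.99] turn [-0.     0.     0.001] deg 0.1
```

View pics/w10.png

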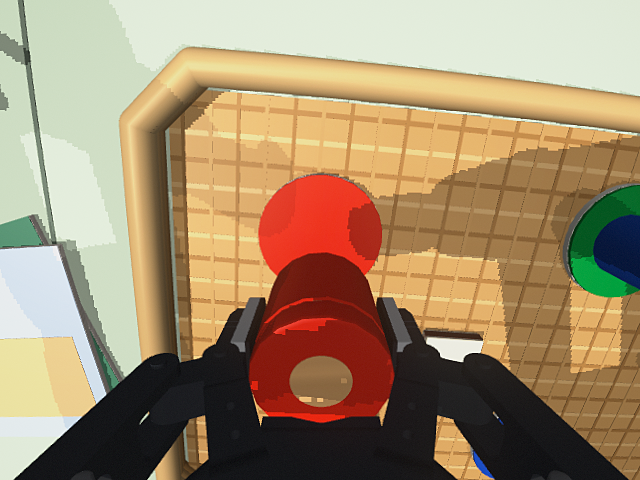

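The jar lines up with the red coaster (coaster centre at about column 320, jar at 321). I'll lower it.

```bash
python3 -m handwheel '[[1,0,0,-1,0,0,0],[1,0,0,-3,0,0,0],[1,0,0,-5.5,0,0,0],[1,0,0,-7.5,0,0,0],[1,0,0,-8.6,0,0,0]]'; python3 -m handwheel '[[1,0,0,-0.5,0,0,0],[1,0,0,-0.9,0,0,0],[1,0,0,-1.1,0,0,0],[1,0,0,-1.2,0,0,0],[1,0,0,-1.25,0,0,0]]'; python3 -m handwheel '[[1,0,0,0,0,0,0],[1,0,0,0,0,0,0],[1,0,0,0,0,0,0],[1,0,0,0,0,0,0],[1,0,0,0,0,0,0]]';python3 -m handwheel '[[1,0,0,-0.05,0,0,0],[1,0,0,-0.1,0,0,0],[1,0,0,-0.1,0,0,0]]'
```

```text
time_s: 27.35
eef_pos: [651.1, 237.5, 43.9]
eef_rot: [2.172, 0.096, -2.18]
contact_force: [-1.1, 0.7, -2.1]
width: 50.9
time_s: 27.85
eef_pos: [653.6, 238.3, 35.7]
eef_rot: [2.178, 0.097, -2.174]
contact_force: [0.4, 0.3, -2.6]
width: 50.5
time_s: 28.35
eef_pos: [653.0, 238.1, 34.8]
eef_rot: [2.176, 0.097, -2.176]
contact_force: [1.0, 0.2, -2.1]
width: 51.0
time_s: 28.65
eef_pos: [653.0, 238.1, 33.8]
eef_rot: [2.176, 0.097, -2.176]
contact_force: [-0.1, 0.3, -1.7]
width: 50.9
```

```bash
python3 -m handwheel '[[1,0,0,-0.05,0,0,0],[1,0,0,-0.05,0,0,0],[1,0,0,-0.05,0,0,0]]'
```

```text
time_s: 28.95
eef_pos: [653.0, 238.2, 33.7]
eef_rot: [2.176, 0.097, -2.176]
contact_force: [-3.4, -1.0, 4.7]
width: 50.7
```

```bash
python3 -m handwheel '[[-1,0,0,0,0,0,0],[-1,0,0,0,0,0,0],[-1,0,0,0,0,0,0],[-1,0,0,0,0,0,0],[-1,0,0,0,0,0,0]]'; python3 -m handwheel '[[-1,0,0,1,0,0,0],[-1,0,0,3,0,0,0],[-1,0,0,6,0,0,0],[-1,0,0,10,0,0,0],[-1,0,0,13,0,0,0]]'; python3 -m handwheel '[[-1,-0.5,-1,0.5,0,0,0],[-1,-1,-3,1,0,0,0],[-1,-2,-6.5,1,0,0,0],[-1,-2.5,-10.5,1,0,0,0],[-1,-3.3,-14.5,1,0,0,0]]'; python3 -m handwheel '[[-1,0,-4,0,0,0,0],[-1,0,-7.5,0,0,0,0],[-1,0,-10,0,0,0,0],[-1,0,-10.9,0,0,0,0],[-1,0,-10.9,0,0,0,0]]';python3 -m handwheel '[[-1,0,0,0,0,0,0],[-1,0,0,0,0,0,0],[-1,0,0,0,0,0,0],[-1,0,0,0,0,0,0]]';python3 - <<'E'
from meas import *
to(669.5,-13,134,95.1)
cal=bot.get_calibration("wrist");im=bot.capture("wrist");cv2.imwrite("pics/w11.png",im[:,:,::-1])
import pickle;pickle.dump(cal,open("w11.pkl","wb"))
im=bot.capture("top");cv2.imwrite("pics/t11.png",im[:,:,::-1])
E
```

```text
time_s: 29.45
eef_pos: [653.0, 238.1, 33.2]
eef_rot: [2.176, 0.097, -2.176]
contact_force: [0.3, 0.4, -0.1]
width: 85.6
time_s: 29.95
eef_pos: [653.6, 238.3, 166.9]
eef_rot: [2.179, 0.097, -2.173]
contact_force: [0.3, 0.2, -0.0]
width: 85.3
time_s: 30.45
eef_pos: [619.2, 91.8, 173.2]
eef_rot: [2.176, 0.097, -2.175]
contact_force: [0.2, -1.2, 0.1]
width: 85.5
time_s: 30.95
eef_pos: [619.6, -17.0, 173.1]
eef_rot: [2.177, 0.095, -2.177]
contact_force: [-0.1, -0.2, -0.1]
width: 84.9
time_s: 31.35
eef_pos: [620.0, -14.9, 173.3]
eef_rot: [2.176, 0.098, -2.175]
contact_force: [-0.2, -0.5, 0.8]
width: 85.5
t 31.35 tcp [620.  -14.9 173.3] yaw -84.8 tilt x [ 0.  0. -1.] q6 1.37 w 85.5 F [-0.2 -0.5  0.8]
shift cm [ 4.95  0.19 -3.93] turn [-0.     0.    -0.001] deg 0.1
```

View pics/w11.png

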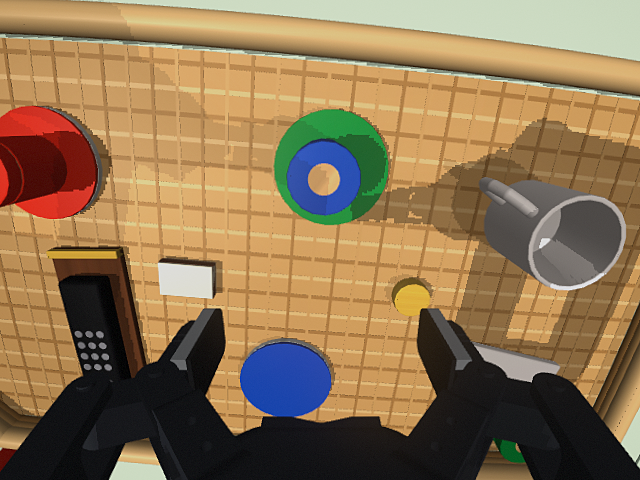

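View pics/t11.png

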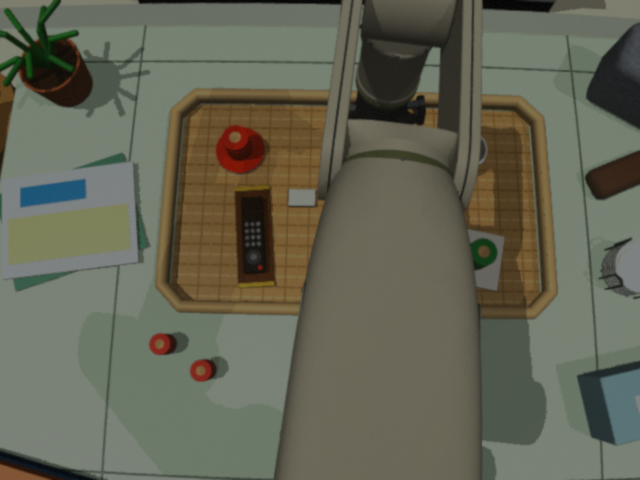

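```bash
python3 - <<'E'
from meas import *
import pickle
cal=pickle.load(open("w11.pkl","rb"));im=cv2.imread("pics/w11.png")[:,:,::-1].copy()
print(dot(im,cal,(304,158,344,200)),"green",coaster(im,cal,"green",(260,100,400,235)),"blue",coaster(im,cal,"blue",(235,335,340,420)))
m=mask(im,(105,120,100),(130,255,255),(275,130,370,220));print("lid",circ(px2plane(cal,big(m),80),26))
print("handle",px2plane(cal,[[482,180]],50))
im=cv2.imread("pics/t11.png")[:,:,::-1].copy();ct=bot.get_calibration("top")
print("red jar",dot(im,ct,(225,130,247,146)),"green jar",dot(im,ct,(475,240,497,260)))
E
```

```text
(array([669.79561305, -11.97093761,  80.        ]), 722.0) green (array([669.06220156, -18.94408961]), np.float64(1.250026130700655), np.float64(1.0)) blue (array([441.5300233,   8.5490528]), np.float64(1.2044243918883026), np.float64(1.0))
lid (array([669.69884237, -12.28298194]), np.float64(1.1275219004086912), np.float64(1.0))
handle [[ 676.35027514 -136.13183417   50.        ]]Traceback (most recent call last):
  File "<stdin>", line 8, in <module>
  File "meas.py", line 14, in dot
    m=mask(im,(10,90,95),(25,165,255),win); c=big(m)
                                              ~~~^^^
  File "h.py", line 22, in big
    c=max(cv2.findContours(m,cv2.RETR_EXTERNAL,cv2.CHAIN_APPROX_NONE)[0],key=cv2.contourArea); return c
ValueError: max() iterable argument is empty
```

```bash
python3 -m handwheel '[[-1,1,0.1,-0.5,0,0,0],[-1,3,0.28,-1.5,0,0,0],[-1,4.4,0.28,-3,0,0,0],[-1,4.97,0.28,-4,0,0,0],[-1,4.97,0.28,-4,0,0,0]]'; python3 -m handwheel '[[-1,0,0,-1,0,0,0],[-1,0,0,-3,0,0,0],[-1,0,0,-5.5,0,0,0],[-1,0,0,-7.5,0,0,0],[-1,0,0,-9,0,0,0]]'; python3 -m handwheel '[[-1,0,0,-0.6,0,0,0],[-1,0,0,-1,0,0,0],[-1,0,0,-1,0,0,0],[-1,0,0,-1,0,0,0],[-1,0,0,-1,0,0,0]]';python3 -m handwheel '[[-1,0,0,0,0,0,0],[-1,0,0,0,0,0,0]]';python3 - <<'E'
from meas import *
to(669.7,-12.2,33,95.1)
cv2.imwrite("pics/w12.png",bot.capture("wrist")[:,:,::-1])
E
```

```text
time_s: 31.95
eef_pos: [668.8, -12.9, 130.3]
eef_rot: [2.172, 0.097, -2.18]
contact_force: [-0.6, 0.2, -1.1]
width: 85.5
time_s: 32.45
eef_pos: [668.7, -13.0, 41.9]
eef_rot: [2.175, 0.097, -2.177]
contact_force: [-0.4, 0.7, -0.6]
width: 85.1
time_s: 32.95
eef_pos: [670.5, -13.1, 34.6]
eef_rot: [2.178, 0.096, -2.174]
contact_force: [-0.4, -0.3, 0.4]
width: 85.3
time_s: 33.15
eef_pos: [670.0, -13.1, 33.8]
eef_rot: [2.177, 0.097, -2.175]
contact_force: [0.0, 0.6, -0.3]
width: 85.5
t 33.15 tcp [670.  -13.1  33.8] yaw -84.9 tilt x [ 0.001 -0.    -1.   ] q6 1.39 w 85.5 F [ 0.   0.6 -0.3]
shift cm [-0.03  0.09 -0.08] turn [0.    0.001 0.   ] deg 0.1
```

View pics/w12.png

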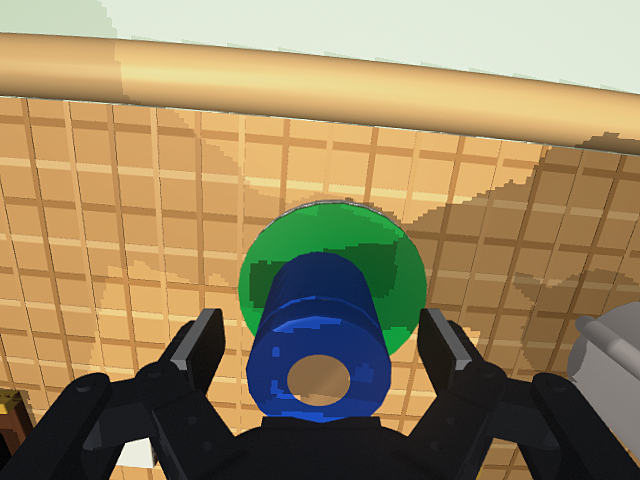

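The jar sits about 1 mm left of centre (lid at about (318,380)). I'll shift 0.9 mm, grip and lift.

```bash
python3 -m handwheel '[[-1,0,0.09,0,0,0,0],[-1,0,0.09,0,0,0,0],[1,0,0.09,0,0,0,0],[1,0,0.09,0,0,0,0],[1,0,0.09,0,0,0,0]]';python3 -m handwheel '[[1,0,0,0,0,0,0],[1,0,0,0,0,0,0],[1,0,0,0,0,0,0],[1,0,0,0,0,0,0]]';  python3 -m handwheel '[[1,0,0,0.5,0,0,0],[1,0,0,2,0,0,0],[1,0,0,4.5,0,0,0],[1,0,0,7.5,0,0,0],[1,0,0,10,0,0,0]]'
```

```text
time_s: 33.7
eef_pos: [670.0, -12.4, 33.7]
eef_rot: [2.177, 0.096, -2.175]
contact_force: [0.9, -0.1, -2.7]
width: 50.5
time_s: 34.1
eef_pos: [669.9, -12.3, 33.6]
eef_rot: [2.177, 0.096, -2.175]
contact_force: [-0.0, -0.6, 2.3]
width: 50.7
time_s: 34.6
eef_pos: [669.8, -12.1, 135.7]
eef_rot: [2.177, 0.097, -2.175]
contact_force: [0.9, 0.4, -2.6]
width: 51.0
```

```bash
python3 -m handwheel '[[1,-1,0.1,0,0,0,0],[1,-3,0.3,0,0,0,0],[1,-6,0.5,0,0,0,0],[1,-9.5,0.8,0,0,0,0],[1,-13,1.1,0,0,0,0]]';python3 -m handwheel '[[1,-3.5,0.2,0,0,0,0],[1,-6.5,0.5,0,0,0,0],[1,-8.8,0.7,0,0,0,0],[1,-9.8,0.82,0,0,0,0],[1,-10.1,0.82,0,0,0,0]]';  python3 -m handwheel '[[1,0,0,0,0,0,0],[1,0,0,0,0,0,0],[1,0,0,0,0,0,0],[1,0,0,0,0,0,0],[1,0,0,0,0,0,0]]'
python3 - <<'E'
from meas import *
to(438.8,7,33.7,95.1)
cal=bot.get_calibration("wrist");im=bot.capture("wrist");cv2.imwrite("pics/w13.png",im[:,:,::-1])
import pickle;pickle.dump(cal,open("w13.pkl","wb"))
H=mask(im,(105,150,140),(130,255,255),(200,150,450,300))
im=bot.capture("top");cv2.imwrite("pics/t13.png",im[:,:,::-1])
E
```

```text
time_s: 35.1
eef_pos: [538.4, -1.0, 134.0]
eef_rot: [2.177, 0.097, -2.175]
contact_force: [-0.3, -0.4, -1.4]
width: 50.6
time_s: 35.6
eef_pos: [437.8, 7.3, 134.1]
eef_rot: [2.177, 0.097, -2.175]
contact_force: [0.1, 0.6, -3.1]
width: 50.5
time_s: 36.1
eef_pos: [438.8, 7.0, 133.2]
eef_rot: [2.176, 0.097, -2.176]
contact_force: [-0.3, -0.8, -2.3]
width: 50.6
t 36.1 tcp [438.8   7.  133.2] yaw -84.9 tilt x [-0.  0. -1.] q6 1.38 w 50.6 F [-0.3 -0.8 -2.3]
shift cm [-0.    0.   -9.95] turn [-0. -0.  0.] deg 0.0
```

View pics/w13.png

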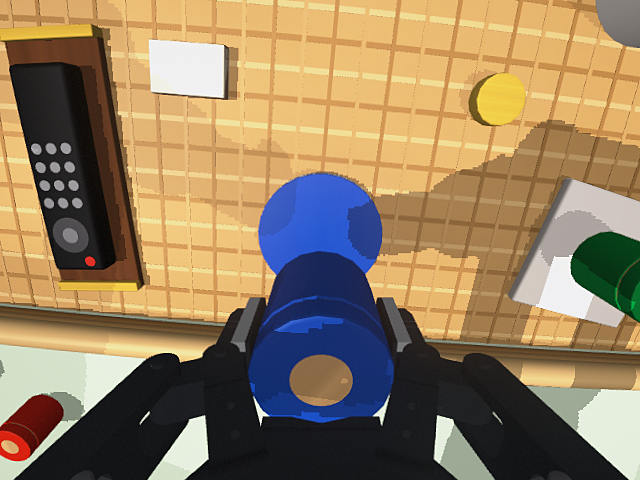

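View pics/t13.png

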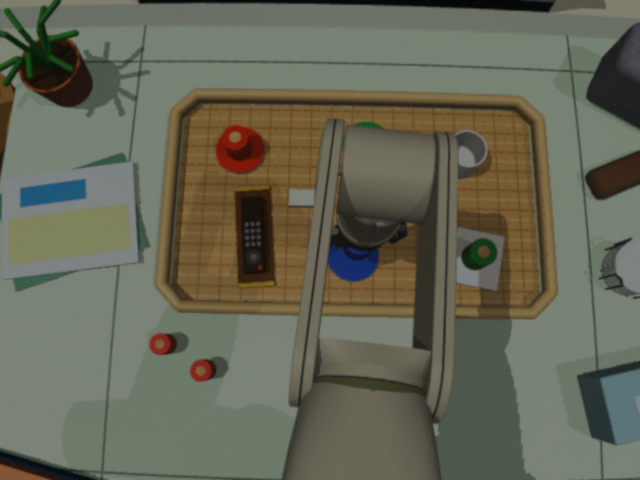

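The jar is aligned with the blue coaster just as the red one was (coaster centre about (320,232)). I'll lower it.

```bash
python3 -m handwheel '[[1,0,0,-1,0,0,0],[1,0,0,-3,0,0,0],[1,0,0,-5.5,0,0,0],[1,0,0,-7.5,0,0,0],[1,0,0,-8.6,0,0,0]]'; python3 -m handwheel '[[1,0,0,-0.5,0,0,0],[1,0,0,-0.9,0,0,0],[1,0,0,-1.1,0,0,0],[1,0,0,-1.2,0,0,0],[1,0,0,-1.2,0,0,0]]'; python3 -m handwheel '[[1,0,0,0,0,0,0],[1,0,0,0,0,0,0],[1,0,0,0,0,0,0],[1,0,0,0,0,0,0],[1,0,0,0,0,0,0]]';python3 -m handwheel '[[1,0,0,-0.05,0,0,0],[1,0,0,-0.1,0,0,0],[1,0,0,-0.1,0,0,0]]'
```

```text
time_s: 36.7
eef_pos: [436.9, 7.2, 44.7]
eef_rot: [2.173, 0.097, -2.18]
contact_force: [-0.0, 0.3, -2.3]
width: 50.8
time_s: 37.2
eef_pos: [439.2, 7.0, 35.8]
eef_rot: [2.177, 0.097, -2.174]
contact_force: [-0.8, 0.3, -3.1]
width: 50.5
time_s: 37.7
eef_pos: [438.7, 7.0, 35.3]
eef_rot: [2.176, 0.097, -2.176]
contact_force: [-0.1, -0.0, -2.7]
width: 50.2
time_s: 38.0
eef_pos: [438.6, 7.0, 34.2]
eef_rot: [2.176, 0.097, -2.176]
contact_force: [0.6, -0.4, -1.5]
width: 50.8
```

```bash
python3 -m handwheel '[[1,0,0,-0.05,0,0,0],[1,0,0,-0.05,0,0,0],[1,0,0,-0.05,0,0,0]]';python3 -m handwheel '[[1,0,0,-0.05,0,0,0],[1,0,0,-0.05,0,0,0],[1,0,0,-0.05,0,0,0]]'
```

```text
time_s: 38.3
eef_pos: [438.6, 7.0, 33.8]
eef_rot: [2.176, 0.097, -2.176]
contact_force: [-0.7, 0.9, -2.7]
width: 50.3
time_s: 38.6
eef_pos: [438.8, 7.0, 33.5]
eef_rot: [2.176, 0.097, -2.175]
contact_force: [-1.5, 1.4, 0.2]
width: 50.6
```

```bash
python3 -m handwheel '[[-1,0,0,0,0,0,0],[-1,0,0,0,0,0,0],[-1,0,0,0,0,0,0],[-1,0,0,0,0,0,0],[-1,0,0,0,0,0,0]]'; python3 -m handwheel '[[-1,0,0,1,0,0,0],[-1,0,0,3,0,0,0],[-1,0,0,6,0,0,0],[-1,0,0,9,0,0,0],[-1,0,0,11,0,0,0]]'; python3 -m handwheel '[[-1,-0.5,-1,0,0,0,0],[-1,-1,-3,0,0,0,0],[-1,-2,-6,0,0,0,0],[-1,-2.5,-9.5,0,0,0,0],[-1,-3.4,-13,0,0,0,0]]'; python3 -m handwheel '[[-1,0,-3.5,0,0,0,0],[-1,0,-7,0,0,0,0],[-1,0,-9.4,0,0,0,0],[-1,0,-10.4,0,0,0,0],[-1,0,-10.4,0,0,0,0]]';python3 -m handwheel '[[-1,0,0,0,0,0,0],[-1,0,0,0,0,0,0],[-1,0,0,0,0,0,0],[-1,0,0,0,0,0,0]]';python3 - <<'E'
from meas import *
to(440,-227.3,33,95.1)
cal=bot.get_calibration("wrist");im=bot.capture("wrist");cv2.imwrite("pics/w14.png",im[:,:,::-1])
import pickle;pickle.dump(cal,open("w14.pkl","wb"))
im=bot.capture("top");cv2.imwrite("pics/t14.png",im[:,:,::-1])
E
```

```text
time_s: 39.1
eef_pos: [438.7, 7.0, 33.3]
eef_rot: [2.177, 0.097, -2.176]
contact_force: [-0.8, -0.4, -1.2]
width: 85.8
time_s: 39.6
eef_pos: [439.6, 6.9, 146.5]
eef_rot: [2.179, 0.096, -2.172]
contact_force: [1.2, -0.3, 0.4]
width: 84.8
time_s: 40.1
eef_pos: [403.7, -124.2, 142.8]
eef_rot: [2.175, 0.098, -2.176]
contact_force: [1.0, -0.9, 1.3]
width: 85.6
time_s: 40.6
eef_pos: [403.9, -227.7, 142.8]
eef_rot: [2.177, 0.095, -2.178]
contact_force: [0.8, 0.7, -0.4]
width: 85.1
time_s: 41.0
eef_pos: [404.9, -226.3, 143.4]
eef_rot: [2.176, 0.098, -2.175]
contact_force: [-1.3, 0.1, 0.6]
width: 85.5
t 41.0 tcp [ 404.9 -226.3  143.4] yaw -84.8 tilt x [ 0. -0. -1.] q6 0.86 w 85.5 F [-1.3  0.1  0.6]
shift cm [  3.51  -0.1  -11.04] turn [ 0.     0.    -0.001] deg 0.1
```

View pics/w14.png

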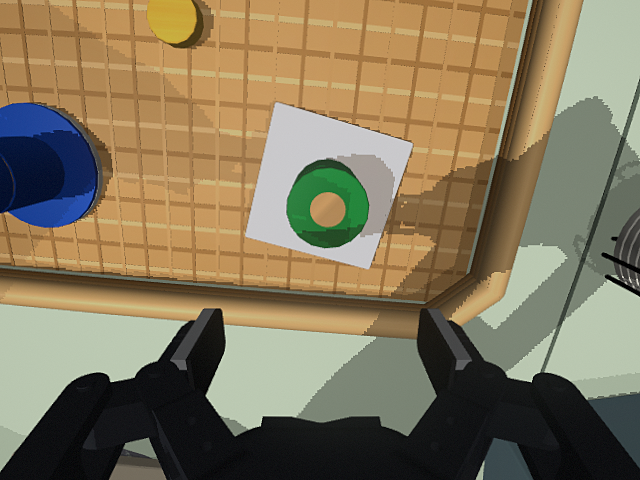

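View pics/t14.png

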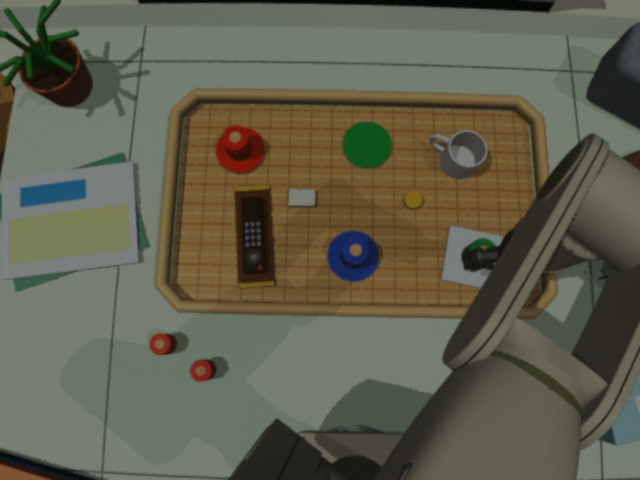

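```bash
python3 - <<'E'
from meas import *
import pickle
cal=pickle.load(open("w14.pkl","rb"));im=cv2.imread("pics/w14.png")[:,:,::-1].copy()
print("green jar",dot(im,cal,(306,188,348,230)))
m=mask(im,(45,80,100),(80,255,255),(280,155,372,252));print("lid",circ(px2plane(cal,big(m),80),26))
im=cv2.imread("pics/t14.png")[:,:,::-1].copy();ct=bot.get_calibration("top")
print("green coaster",coaster(im,ct,"green",(335,112,400,175)))
for w in((225,128,248,150),(344,238,366,262)):
    m=mask(im,(8,60,85),(28,170,255),w);c=big(m);print(px2plane(ct,[c.reshape(-1,2).mean(0)],80),cv2.contourArea(c))
E
```

```text
green jar (array([ 440.66391499, -226.74899069,   80.        ]), 905.5)
lid (array([ 439.443651  , -227.02807703]), np.float64(1.0309165206777304), np.float64(0.6929824561403509))
green coaster (array([669.2273445 , -17.71526033]), np.float64(1.5461613705923063), np.float64(0.7692307692307693))
[[654.05428409 237.7984575   80.        ]] 77.0
[[439.83893554   6.40075767  80.        ]] 84.0
```

```bash
python3 -m handwheel '[[-1,1,0,0,0,0,0],[-1,2.3,-0.07,0,0,0,0],[-1,3.2,-0.07,0,0,0,0],[-1,3.53,-0.07,0,0,0,0],[-1,3.53,-0.07,0,0,0,0]]'; python3 -m handwheel '[[-1,0,0,-1,0,0,0],[-1,0,0,-3,0,0,0],[-1,0,0,-6,0,0,0],[-1,0,0,-8.5,0,0,0],[-1,0,0,-10,0,0,0]]'; python3 -m handwheel '[[-1,0,0,-0.6,0,0,0],[-1,0,0,-1,0,0,0],[-1,0,0,-1,0,0,0],[-1,0,0,-1,0,0,0],[-1,0,0,-1,0,0,0]]';python3 -m handwheel '[[-1,0,0,0,0,0,0],[-1,0,0,0,0,0,0],[-1,0,0,0,0,0,0]]';python3 - <<'E'
from meas import *
to(440.2,-227,33,95.1)
cv2.imwrite("pics/w15.png",bot.capture("wrist")[:,:,::-1])
E
```

```text
time_s: 41.6
eef_pos: [440.4, -227.5, 143.1]
eef_rot: [2.176, 0.098, -2.176]
contact_force: [0.1, -0.5, -0.2]
width: 85.6
time_s: 42.1
eef_pos: [438.0, -226.7, 40.2]
eef_rot: [2.174, 0.099, -2.18]
contact_force: [-0.7, 0.0, 0.1]
width: 85.4
time_s: 42.6
eef_pos: [440.6, -228.1, 34.3]
eef_rot: [2.177, 0.095, -2.174]
contact_force: [0.1, 0.2, -0.6]
width: 85.3
time_s: 42.9
eef_pos: [440.1, -227.7, 33.5]
eef_rot: [2.176, 0.097, -2.175]
contact_force: [0.2, -0.3, -0.7]
width: 85.2
t 42.9 tcp [ 440.1 -227.7   33.5] yaw -84.9 tilt x [ 0.001 -0.    -1.   ] q6 0.9 w 85.2 F [ 0.2 -0.3 -0.7]
shift cm [ 0.01  0.07 -0.05] turn [0.    0.001 0.   ] deg 0.0
```

View pics/w15.png

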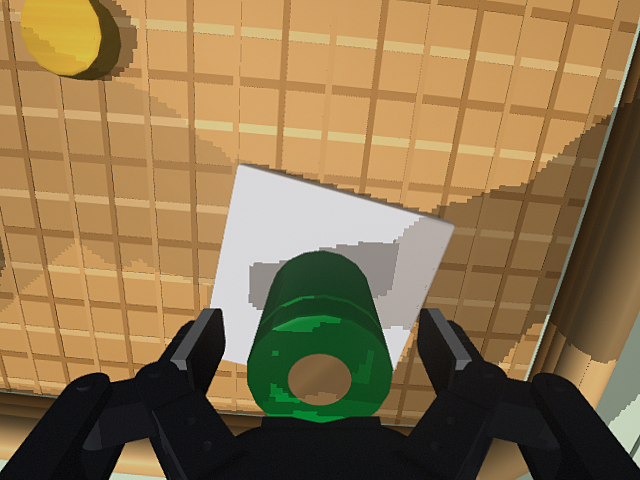

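The green jar is centred (lid at about (319,380)). I'll grip it, lift it and carry it to the green coaster.

```bash
python3 -m handwheel '[[1,0,0.03,0,0,0,0],[1,0,0.03,0,0,0,0],[1,0,0.03,0,0,0,0],[1,0,0.03,0,0,0,0],[1,0,0.03,0,0,0,0]]';python3 -m handwheel '[[1,0,0,0,0,0,0],[1,0,0,0,0,0,0],[1,0,0,0,0,0,0],[1,0,0,0,0,0,0]]';  python3 -m handwheel '[[1,0,0,0.5,0,0,0],[1,0,0,2,0,0,0],[1,0,0,4.5,0,0,0],[1,0,0,7.5,0,0,0],[1,0,0,10,0,0,0]]'; python3 -m handwheel '[[1,0.8,1,0,0,0,0],[1,2.7,3,0,0,0,0],[1,5.3,5.5,0,0,0,0],[1,8.2,8,0,0,0,0],[1,11.2,10.5,0,0,0,0]]';python3 -m handwheel '[[1,3,2.7,0,0,0,0],[1,6,5.4,0,0,0,0],[1,8.7,8,0,0,0,0],[1,10.7,9.7,0,0,0,0],[1,11.7,10.4,0,0,0,0]]';  python3 -m handwheel '[[1,0,0,0,0,0,0],[1,0,0,0,0,0,0],[1,0,0,0,0,0,0],[1,0,0,0,0,0,0],[1,0,0,0,0,0,0]]'
python3 - <<'E'
from meas import *
to(669.2,-18.2,33.7,95.1)
im=bot.capture("wrist");cv2.imwrite("pics/w16.png",im[:,:,::-1])
E
```

```text
time_s: 43.45
eef_pos: [440.2, -227.4, 33.6]
eef_rot: [2.177, 0.097, -2.175]
contact_force: [-0.4, 0.8, 3.9]
width: 51.0
time_s: 43.85
eef_pos: [440.2, -227.4, 33.6]
eef_rot: [2.177, 0.097, -2.175]
contact_force: [-0.8, 1.3, 5.1]
width: 50.5
time_s: 44.35
eef_pos: [439.6, -227.3, 134.2]
eef_rot: [2.176, 0.097, -2.176]
contact_force: [0.7, -0.3, -2.7]
width: 50.7
time_s: 44.85
eef_pos: [552.1, -120.5, 131.4]
eef_rot: [2.174, 0.097, -2.179]
contact_force: [0.6, -1.6, -2.5]
width: 50.4
time_s: 45.35
eef_pos: [669.4, -15.2, 130.6]
eef_rot: [2.173, 0.1, -2.178]
contact_force: [-0.3, -0.3, -2.6]
width: 50.8
time_s: 45.85
eef_pos: [668.6, -19.0, 133.4]
eef_rot: [2.177, 0.096, -2.176]
contact_force: [-1.0, 0.2, -2.6]
width: 50.8
t 45.85 tcp [668.6 -19.  133.4] yaw -85.0 tilt x [ 0. -0. -1.] q6 1.38 w 50.8 F [-1.   0.2 -2.6]
shift cm [ 0.06  0.08 -9.97] turn [0.    0.    0.001] deg 0.1
```

View pics/w16.png

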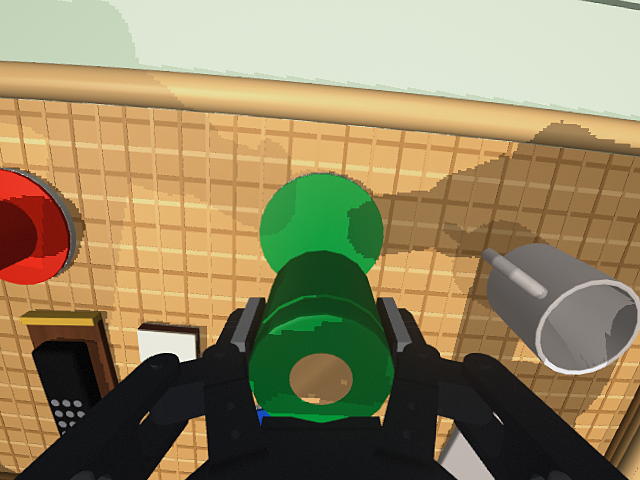

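The jar is aligned with the green coaster, whose centre is at about (321,232). I'll lower it.

```bash
python3 -m handwheel '[[1,0,0,-1,0,0,0],[1,0,0,-3,0,0,0],[1,0,0,-5.5,0,0,0],[1,0,0,-7.5,0,0,0],[1,0,0,-8.6,0,0,0]]'; python3 -m handwheel '[[1,0,0,-0.5,0,0,0],[1,0,0,-0.9,0,0,0],[1,0,0,-1.1,0,0,0],[1,0,0,-1.2,0,0,0],[1,0,0,-1.2,0,0,0]]'; python3 -m handwheel '[[1,0,0,0,0,0,0],[1,0,0,0,0,0,0],[1,0,0,0,0,0,0],[1,0,0,0,0,0,0],[1,0,0,0,0,0,0]]';python3 -m handwheel '[[1,0,0,-0.05,0,0,0],[1,0,0,-0.1,0,0,0],[1,0,0,-0.1,0,0,0]]'
```

```text
time_s: 46.4
eef_pos: [667.1, -18.3, 44.1]
eef_rot: [2.173, 0.097, -2.18]
contact_force: [0.6, 0.2, -1.9]
width: 50.4
time_s: 46.9
eef_pos: [669.5, -18.4, 36.1]
eef_rot: [2.178, 0.096, -2.174]
contact_force: [0.4, -0.5, -2.1]
width: 50.9
time_s: 47.4
eef_pos: [669.0, -18.4, 35.3]
eef_rot: [2.176, 0.097, -2.176]
contact_force: [-0.2, -0.1, -2.6]
width: 50.9
time_s: 47.7
eef_pos: [668.8, -18.4, 34.1]
eef_rot: [2.176, 0.097, -2.176]
contact_force: [-1.0, -0.7, -2.5]
width: 50.6
```

```bash
python3 -m handwheel '[[1,0,0,-0.05,0,0,0],[1,0,0,-0.05,0,0,0],[1,0,0,-0.05,0,0,0]]';python3 -m handwheel '[[1,0,0,-0.05,0,0,0],[1,0,0,-0.05,0,0,0],[1,0,0,-0.05,0,0,0]]'
```

```text
time_s: 48.0
eef_pos: [669.0, -18.4, 33.8]
eef_rot: [2.176, 0.097, -2.176]
contact_force: [0.4, 0.9, -3.0]
width: 51.2
time_s: 48.3
eef_pos: [669.1, -18.4, 33.7]
eef_rot: [2.177, 0.097, -2.175]
contact_force: [-3.5, -1.7, 1.9]
width: 51.0
```

```bash
python3 -m handwheel '[[-1,0,0,0,0,0,0],[-1,0,0,0,0,0,0],[-1,0,0,0,0,0,0],[-1,0,0,0,0,0,0],[-1,0,0,0,0,0,0]]'; python3 -m handwheel '[[-1,0,0,1,0,0,0],[-1,0,0,3,0,0,0],[-1,0,0,6,0,0,0],[-1,0,0,9,0,0,0],[-1,0,0,13,0,0,0]]'; python3 -m handwheel '[[-1,-1,-1,1,0,0,0],[-1,-3,-4,3,0,0,0],[-1,-6,-7,5,0,0,0],[-1,-9,-10,6,0,0,0],[-1,-12,-13,6,0,0,0]]'; python3 -m handwheel '[[-1,-3,-3,0,0,0,0],[-1,-6,-6,0,0,0,0],[-1,-9,-10,0,0,0,0],[-1,-12,-14,0,0,0,0],[-1,-15,-18,0,0,0,0]]';python3 -m handwheel '[[-1,-2,-4,0,0,0,0],[-1,-3,-8,0,0,0,0],[-1,-4,-11,0,0,0,0],[-1,-4,-12,0,0,0,0],[-1,-4,-12,0,0,0,0]]';python3 -m handwheel '[[-1,0,0,0,0,0,0],[-1,0,0,0,0,0,0],[-1,0,0,0,0,0,0],[-1,0,0,0,0,0,0]]';python3 - <<'E'
from meas import *
to(440,-227.3,33,95.1)
for n in("top","scene"): cv2.imwrite(f"pics/{n}17.png",bot.capture(n)[:,:,::-1])
E
```

```text
time_s: 48.8
eef_pos: [669.0, -18.4, 33.3]
eef_rot: [2.176, 0.097, -2.176]
contact_force: [0.9, 0.4, -0.5]
width: 85.5
time_s: 49.3
eef_pos: [667.9, -18.3, 163.6]
eef_rot: [2.174, 0.097, -2.178]
contact_force: [0.9, -0.0, 0.7]
width: 85.3
time_s: 49.8
eef_pos: [549.0, -149.7, 226.8]
eef_rot: [2.18, 0.095, -2.169]
contact_force: [0.6, -0.6, -0.4]
width: 85.6
time_s: 50.3
eef_pos: [397.7, -329.7, 224.5]
eef_rot: [2.177, 0.096, -2.173]
contact_force: [1.5, -0.3, -0.1]
width: 85.3
time_s: 50.8
eef_pos: [358.6, -449.4, 223.7]
eef_rot: [2.178, 0.094, -2.176]
contact_force: [0.0, 0.7, -0.8]
width: 85.5
time_s: 51.2
eef_pos: [359.5, -447.6, 223.5]
eef_rot: [2.176, 0.098, -2.175]
contact_force: [0.1, -0.2, 0.3]
width: 85.8
t 51.2 tcp [ 359.5 -447.6  223.5] yaw -84.8 tilt x [ 0. -0. -1.] q6 0.5 w 85.8 F [ 0.1 -0.2  0.3]
shift cm [  8.05  22.03 -19.05] turn [ 0.     0.    -0.001] deg 0.1
```

View pics/top17.png

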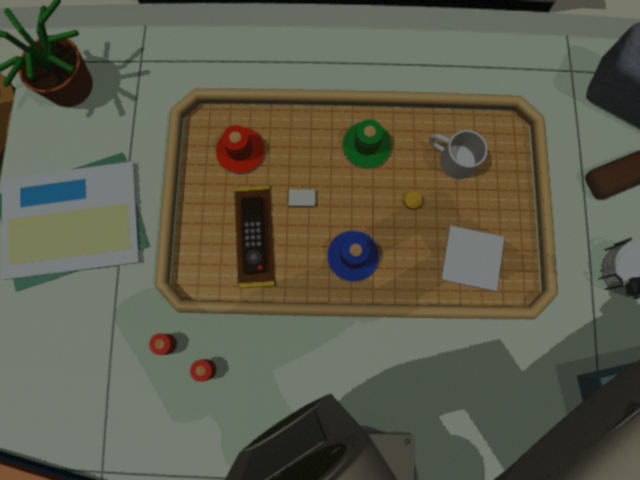

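View pics/scene17.png

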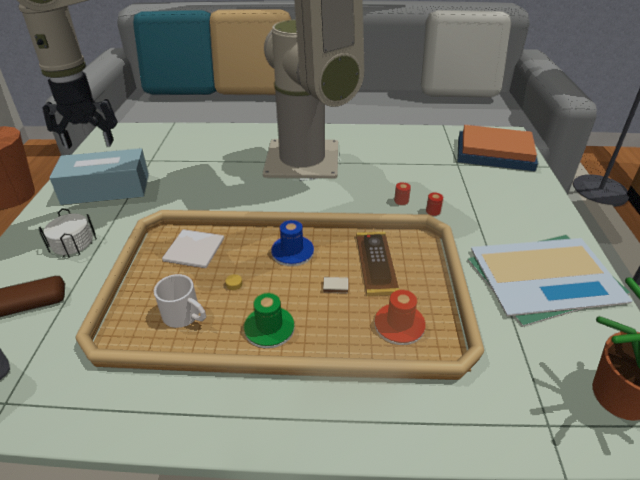

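Each jar now stands on its own-coloured coaster, the remote is on the rest and the mug hasn't moved. I'll run one last numeric check.

```bash
python3 - <<'E'
from meas import *
D={"top":{"red":(225,128,248,150),"green":(359,122,382,142),"blue":(344,238,367,262)},"scene":{"red":(391,289,415,302),"green":(256,293,280,305),"blue":(281,221,303,232)}}
for n in D:
    im=cv2.imread(f"pics/{n}17.png")[:,:,::-1].copy();ct=bot.get_calibration(n)
    for k,w in D[n].items():
        m=mask(im,(8,60,85),(28,170,255),w);c=big(m);print(n,k,px2plane(ct,[c.reshape(-1,2).mean(0)],80)[0][:2].round(1),cv2.contourArea(c))
a=cv2.imread("pics/top0.png").astype(int);b=cv2.imread("pics/top17.png").astype(int)
print("mug diff",abs(a-b)[128:180,428:490].mean())
E
```

```text
top red [654.1 237.7] 76.0
top green [671.  -19.2] 70.0
top blue [439.8   6.4] 83.0
scene red [649.8 236.5] 68.0
scene green [667.2 -19.8] 53.5
scene blue [437.3   4.7] 27.5
mug diff 1.5898469809760132
```

```bash
python3 -c "
from bench import bot
print(bot.finish_job())"
```

```text
the job is handed in; nothing more can be done
None
```

The job is done and handed in at about 51 s of robot time. I put the remote on its rest first. I then parked the green jar on the trivet, moved red to red and blue to blue, and brought green to the green coaster.

- **Jars:** in the last top and scene pictures each lid dot lies within about 3 mm of its coaster centre, and all three stand upright. The worst case is blue, about 2.9 mm in the top view and under 1 mm in the scene view. The two cameras differ by up to about 4 mm in absolute position, so I compared jar and coaster within the same view.
- **Remote:** buttons up, about 0.5 mm from the middle of the rest, measured in the wrist view just after placing and not re-measured at the end. In the final pictures it looks unchanged.
- **Mug and trivet:** the mug's patch of the top picture is practically unchanged from the start (mean difference 1.6 grey levels), and the trivet is empty.
- **Forces:** the highest wrist reading at the end of a move was about 13 N, when pressing down to place things. The arm was clear of everything when I handed in.

No check failed.

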